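# Put carved rosettes away in the airing box

## Task

Put the carved rosettes away to season: swing the lid of the airing box open gently until it rests on its back stop, lift the loose cover board right off its pins and set it aside clear of the box, then lay every small round rosette on the bench flat in the box, carved face up, one to a pocket. Then seat the cover board back over both pins, fully down on its rests, and lower the lid gently until it is shut, never letting it drop or bang at either end. Leave the square offcut where it lies.

Things in the scene. Friction and masses are not known exactly. Their poses are not given: they have to be found in the camera images.
- housing: the airing box, fixed: a wooden tray 236 mm (its x) by 210 mm (its y, -100 to +110), floor 12 mm above the bench. Origin at bench level under the middle of its 2 by 2 pockets. Lid hinged along the +y side, handle on the -y side. Corner posts 14 mm square at x +-111 mm: up to z 92 mm at y -92, z 104 mm at y +106. Two plain 14 mm rests at (0, +-88) mm, up to z 46 mm
- pin0 (a point): top of the steel pin at (-90, 0) mm in the box frame, 70 mm above the bench. The pin is 10 mm thick, its last 10 mm tapered to 4 mm; below z 46 mm it has a 26 mm thick collar that carries the board
- pin1 (a point): the same for the pin at (+90, 0) mm
- pocket0 (a point): centre of the floor of the pocket at (-38, -38) mm in the box frame, 12 mm above the bench. Pockets are 70 mm square inside, parted and bordered by strips 6 mm wide that rise 6 mm above the floor
- pocket1 (a point): the same for the pocket at (+38, -38) mm
- pocket2 (a point): the same for the pocket at (-38, +38) mm
- pocket3 (a point): the same for the pocket at (+38, +38) mm
- lid (a joint): angle of the hinged lid about an axis along the box's x: 0 shut (level), 1.85 fully open, leaning back on its stop past upright. Lightly damped; let go, it drops shut from below about 1.57, and leans back onto its stop from above. The lid is a wooden frame 240 by 200 mm, 12 mm thick, with a clear pane.
- lid_hinge (a point): the middle of the lid's hinge line, 98 mm above the bench, at (0, 106, 98) mm in the box frame; its axes turn with the lid
- lid_handle (a point): the middle of the lid's handle: a round steel bar 10 mm thick and 120 mm long (two arms 10 mm wide at its ends), parallel to the hinge, 250 mm from the hinge axis and in the lid's plane, 44 mm clear of the lid's free edge; with the lid shut it is 98 mm above the bench
- board: the loose plywood cover board, 205 (its x) by 186 (its y) by 10 mm, 0.28 kg, origin at the centre of its underside. Two 18 mm holes at (+-90, 0) mm go over the pins. Mid-top a wooden grip 70 mm long (along x), 20 wide, 26 high. Seated, its underside lies on collars and rests 46 mm above the bench, centred on the box; either way round
- rosette0: a carved rosette, a round pale wooden disc 46 mm in diameter and 24 mm thick (about 26 mm over the petals carved on its top), origin at the centre of its underside, z towards the carved face. Two to four of the four are present.
- rosette1: a carved rosette, a round pale wooden disc 46 mm in diameter and 24 mm thick (about 26 mm over the petals carved on its top), origin at the centre of its underside, z towards the carved face. Two to four of the four are present.
- rosette2: a carved rosette, a round pale wooden disc 46 mm in diameter and 24 mm thick (about 26 mm over the petals carved on its top), origin at the centre of its underside, z towards the carved face. Two to four of the four are present.
- rosette3: a carved rosette, a round pale wooden disc 46 mm in diameter and 24 mm thick (about 26 mm over the petals carved on its top), origin at the centre of its underside, z towards the carved face. Two to four of the four are present.
- offcut: a plain square offcut of wood, 36 by 36 by 22 mm, origin at the centre of its underside, lying among the rosettes; not part of the job
There are look-alikes about, which are no part of the job. What is shaped like the rosette3 but pink or yellow is not meant.

How it is judged (in metres and radians):
On the way, in this order (a step that is already met when the one before it is completed fails the run):
1. the lid is open on its back stop (value of joint lid above 1.78 rad), for 0.3 s.
2. the cover board is off its pins and set down clear of the box (horizontal distance between board and housing above 0.12 m and height (world z) of board below 0.03 m and linear speed of board below 0.03 m/s and contact force between the fingers and board below 0.1 N), for 0.2 s.
3. every rosette lies flat, carved face up, in a pocket of the box, the lid still open (z of rosette0 in the frame of housing between 0.008 and 0.016 m and angle between each of rosette0, rosette1, rosette2, rosette3's own z axis and vertical below 0.12 rad and linear speed of each of rosette0, rosette1, rosette2, rosette3 below 0.03 m/s and x of rosette0 in the frame of housing between -0.072 and 0.072 m and y of rosette0 in the frame of housing between -0.072 and 0.072 m and z of rosette1 in the frame of housing between 0.008 and 0.016 m and x of rosette1 in the frame of housing between -0.072 and 0.072 m and y of rosette1 in the frame of housing between -0.072 and 0.072 m and z of rosette2 in the frame of housing between 0.008 and 0.016 m and x of rosette2 in the frame of housing between -0.072 and 0.072 m and y of rosette2 in the frame of housing between -0.072 and 0.072 m and z of rosette3 in the frame of housing between 0.008 and 0.016 m and x of rosette3 in the frame of housing between -0.072 and 0.072 m and y of rosette3 in the frame of housing between -0.072 and 0.072 m and value of joint lid above 1.6 rad), for 0.2 s.
4. the cover board is seated over both pins on its rests, the rosettes under it (all of step 3 and horizontal distance between board and housing below 0.008 m and z of board in the frame of housing between 0.043 and 0.0495 m and angle between the x axis of board and the x axis of housing, either way round below 0.08 rad and angle between board's own z axis and vertical below 0.05 rad), for 0.2 s.
5. the lid is shut (value of joint lid below 0.04 rad), for 0.2 s.
At the end, for the whole second after the job is handed in: Lid shut (below 0.04 rad); board on both pins (within 8 mm of centre, 0.08 rad of square, underside 43 to 49.5 mm above the bench, level); every present rosette flat (0.12 rad), carved face up, at rest on the tray floor (underside 8 to 16 mm up) in a pocket (z of rosette0 in the frame of housing between 0.008 and 0.016 m and angle between each of rosette0, rosette1, rosette2, rosette3's own z axis and vertical below 0.12 rad and linear speed of each of rosette0, rosette1, rosette2, rosette3 below 0.03 m/s and x of rosette0 in the frame of housing between -0.072 and 0.072 m and y of rosette0 in the frame of housing between -0.072 and 0.072 m and z of rosette1 in the frame of housing between 0.008 and 0.016 m and x of rosette1 in the frame of housing between -0.072 and 0.072 m and y of rosette1 in the frame of housing between -0.072 and 0.072 m and z of rosette2 in the frame of housing between 0.008 and 0.016 m and x of rosette2 in the frame of housing between -0.072 and 0.072 m and y of rosette2 in the frame of housing between -0.072 and 0.072 m and z of rosette3 in the frame of housing between 0.008 and 0.016 m and x of rosette3 in the frame of housing between -0.072 and 0.072 m and y of rosette3 in the frame of housing between -0.072 and 0.072 m and horizontal distance between board and housing below 0.008 m and z of board in the frame of housing between 0.043 and 0.0495 m and angle between the x axis of board and the x axis of housing, either way round below 0.08 rad and angle between board's own z axis and vertical below 0.05 rad and value of joint lid below 0.04 rad); the robot touches nothing.
It fails at once if the lid drops shut: it comes within 0.15 rad of shut faster than 1.5 rad/s (value of joint lid below 0.15 rad and velocity of joint lid below -1.5 rad/s).
It fails at once if the lid bangs on its back stop: it comes within 0.1 rad of it faster than 0.9 rad/s (value of joint lid above 1.75 rad and velocity of joint lid above 0.9 rad/s).
It fails at once if the offcut is moved more than 60 mm (distance of offcut from where it was at the start of the episode above 0.06 m).
Of rosette0, rosette1, rosette2, rosette3 only 2 to 4 are there at a start; the rules pass over those that are not, and their reading is None.
At some moment in a run one of rosette0, rosette1, rosette2, rosette3 may be knocked a few centimetres aside while the robot is not near it.
It also fails if it takes over 210 s, if anything falls off the work surface, if the arm or the gripper's body presses on something with over 40 N, if the wrist force passes 120 N, or if a joint passes its speed limit or range.

## Robot

A 7-joint arm with a two-finger parallel gripper is mounted at the origin on the work surface. World frame = base frame: x ahead of the robot, y to its left, z up, the work surface at z = 0. Lengths are in m, angles in degrees, forces in N, time in s.
With the tool pointing down it reaches from about 0.4 to 0.9 m from the base axis. Payload 5.5 kg.
Tool frame: the origin (TCP) lies between the finger pads; the fingertips stand 22 mm ahead of it and the grasp point (between the pads) lies 3 mm ahead of it; z points along the fingers, y is the line along which they close (so a half turn about z gives the same grasp; the last joint's range is limited). The gripper opens to 92 mm and grips with 3 to 60 N. Pads are 19 mm wide; open, the fingers measure 130 mm over their backs; the gripper's body (75 mm by 190 mm) begins 47 mm behind the grasp point.
Start: joints at [-51.383, 28.699, -24.465, 88.831, 12.651, 65.22, -12.049], TCP at [0.26, 0.596, 0.249] pointing down, gripper open.
Joint ranges: [-164.97, 164.97], [-17.58, 116.51], [-87.97, 89.64], [11.32, 138.91], [-80.73, 260.73], [10.89, 115.49], [-147.41, 147.41]. Speed limits (degrees/s): [147.25, 147.25, 180, 180, 180, 180, 180].

## Interface

Orientations are given as a 3x3 rotation matrix whose columns are the frame's x, y, z axes.
In Python, from rig import manip gives the robot as it stands.
- The arm moves only by the tool send_rows, never from a script. Its argument "moves" is a list of rows, each a list of 6 numbers: the shift along the tool's x, y, z in m, then the turn, a rotation vector about the tool's x, y, z in rad. In form: [[tx, ty, tz, wx, wy, wz], ...]. A call has 1 to 5 rows; each row shifts and turns the commanded pose from where the row before left it, along the tool's axes as they then stand; what a row does not reach is not made up. A row lasts 1/8 s, in which the tool goes at most 62.5 mm and 10.7 degrees, less where a joint would pass 70% of its speed; a pose out of reach is approached as far as the arm can. A call is refused whole if a number of a shift passes 0.0625 or a number of a turn 0.188, either way. A call with a gripper value outside its range is refused whole. "jaw" is the closure, from -1 (fully open) to 1 (shut), set as the call begins (left out, the last holds). The fingers move at their own pace and stop on an object; "newtons" is the grip in N (left out, the last holds). Time passes only in rows, so rows that do not move let the fingers close. It gives the time, the measured TCP pose, the force, the opening and the grip force at its end, in the units of the state.
- manip.get_state(): the state, without advancing time (a new reading comes with each control period).
- manip.capture(name): name is "scene" or "top"; returns a dict with "image" (420x560x3 uint8, red, green, blue), "depth" (420x560 float32, m along the optical axis (not along the pixel's ray), 0 where there is no reading), "camera_matrix" (3x3 intrinsics, pixels), "k1" (the pictures are not rectified: a ray, as slopes to the right and down, at radius r is drawn at 1 + k1 r^2 times it, then the intrinsics apply), "eye" and "rotation" of the camera in the world. Camera axes: x right, y down, z forward; pixel columns grow to the right and rows downward; lengths in m; the calibration is good to about 2 mm. A picture is of the moment at which its call begins.
- manip.job_done(): hands the job in; it is judged then, once.
The state is a dict: "time": time; "joint_pos": joint angles; "dq": joint speeds; "joint_efforts": joint torques, N m; "eef_pos": TCP position; "eef_rot": TCP orientation; "ft_force": force on the tool from outside, world axes, zero at the start; "moment": the same for the moment, N m; "opening": finger opening in m; "finger_force": force on a finger pad.
Only numpy, scipy, OpenCV 4.12 (cv2) and the standard library are available. Lean on these libraries where they do the work, as an engineer would, in place of code of your own. Each camera call takes 0.05 s, during which the arm holds its last target. There are 200 camera calls.

## Working session

There is one attempt and no reset: what is moved stays moved. The work goes in short steps, Python scripts to look and compute and a tool call to move; the robot and the scene stay as the last step left them, time stands still between calls to the robot, and variables do not carry over. Pictures are saved under pics/ and viewed, at most 14 in all, crops included, and the job is handed in when it is done.

Besides the shell and the picture viewer there is one more tool, called after ">>>" by a JSON object that holds its "fn" and its "kwargs". send_rows: Moves the arm, as the interface text tells. Its arguments: {"type":"object","properties":{"moves":{"type":"array"},"jaw":{"type":"number"},"newtons":{"type":"number"}},"required":["moves"]}

```bash
ls; mkdir -p pics; cat > h.py <<'E'
import numpy as np, cv2
from rig import manip
def cap(name,fn=None):
    c=manip.capture(name)
    if fn: cv2.imwrite('pics/'+fn,c['image'][:,:,::-1])
    return c
def ray(c,u,v):
    K=np.array(c['camera_matrix']);x=(u-K[0,2])/K[0,0];y=(v-K[1,2])/K[1,1]
    a,b=x,y
    for _ in range(20):
        s=1+c['k1']*(a*a+b*b);a,b=x/s,y/s
    return np.array([a,b,1.])
def onz(c,u,v,z):
    d=np.array(c['rotation'])@ray(c,u,v);e=np.array(c['eye']);return e+d*(z-e[2])/d[2]
def dep(c,u,v):
    d=c['depth'][int(v),int(u)];return np.array(c['eye'])+np.array(c['rotation'])@(ray(c,u,v)*d)
def proj(c,p):
    q=np.array(c['rotation']).T@(np.array(p)-np.array(c['eye']));x,y=q[:2]/q[2];s=1+c['k1']*(x*x+y*y)
    K=np.array(c['camera_matrix']);return np.array([K[0,0]*x*s+K[0,2],K[1,1]*y*s+K[1,2]])
def st():
    s=manip.get_state();print(s['time'],np.round(s['eef_pos'],4),np.round(s['eef_rot'],3).tolist(),np.round(s['joint_pos'],1),'F',np.round(s['ft_force'],1),s['opening'],s['finger_force']);return s
E
python3 - <<'E'
from h import *
for n in('scene','top'):
    c=cap(n,n+'0.png');print(n,c['eye'],np.round(c['rotation'],3).tolist(),c['camera_matrix'],c['k1'])
st()
E
```

```text
pics
scene [ 0.80117561 -0.40603195  0.80482116] [[0.775, 0.541, -0.326], [0.631, -0.669, 0.393], [-0.005, -0.51, -0.86]] [[386.32610419   0.         277.85942811]
 [  0.         386.32610419 211.59878113]
 [  0.           0.           1.        ]] -0.07709664963603768
top [ 0.30443731 -0.08091496  1.2072144 ] [[-0.019, -0.974, 0.224], [-1.0, 0.02, 0.003], [-0.007, -0.224, -0.974]] [[469.33046388   0.         282.19272323]
 [  0.         469.33046388 207.2224245 ]
 [  0.           0.           1.        ]] 0.045468071309237454
0.1 [0.2594 0.5954 0.2478] [[-0.917, 0.399, -0.001], [0.399, 0.917, -0.002], [0.0, -0.002, -1.0]] [-51.4  28.7 -24.5  88.9  12.7  65.2 -12. ] F [ 0.2 -0.3 -0.1] 0.09172929759135326 0.0
```

View pics/scene0.png

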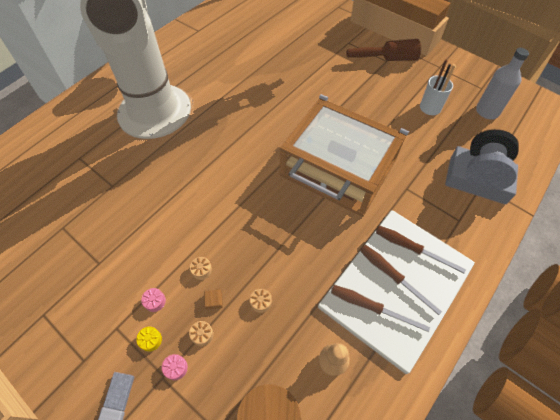

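View pics/top0.png

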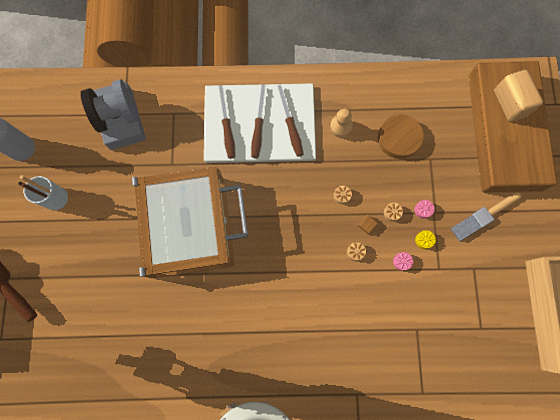

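Both pictures show the box with its lid shut, handle towards -y (top ≈(243,210)). In the top picture, the candidates are pale discs at (343,194), (394,212) and (357,252). The look-alikes are pink at (425,209) and (403,261), yellow at (426,240), the offcut at (369,225), a large round board at (401,137) and a pawn at (342,122). I choose the three pale discs and check them in a close crop.

```bash
python3 - <<'E'
from h import *
c=cap('top');im=c['image'][:,:,::-1]
a=cv2.resize(im[160:290,310:450],None,fx=5,fy=5,interpolation=cv2.INTER_CUBIC)[:600]
b=cv2.resize(im[155:290,125:260],None,fx=4.4,fy=4.4,interpolation=cv2.INTER_CUBIC)
cv2.imwrite('pics/cropa.png',a);cv2.imwrite('pics/cropb.png',b)
for u,v in[(343,194),(394,212),(357,252),(425,209),(403,261),(426,240),(369,225),(142,181),(218,172),(147,272),(227,264),(245,210),(185,220),(420,300)]: print(u,v,np.round(dep(c,u,v),4))
E
```

```text
343 194 [ 0.6084 -0.2358  0.026 ]
394 212 [ 0.5584 -0.3643  0.0243]
357 252 [ 0.4569 -0.2638  0.025 ]
425 209 [ 0.564  -0.4429  0.0274]
403 261 [ 0.432  -0.3768  0.0271]
426 240 [ 0.4843 -0.4392  0.0245]
369 225 [ 0.5261 -0.2988  0.022 ]
142 181 [0.6311 0.263  0.104 ]
218 172 [0.6545 0.0802 0.0908]
147 272 [0.4097 0.2398 0.1068]
227 264 [0.4292 0.0598 0.0603]
245 210 [0.5768 0.0209 0.0006]
185 220 [0.5328 0.1569 0.0991]
420 300 [ 0.3368 -0.4176  0.0016]
```

View pics/cropa.png

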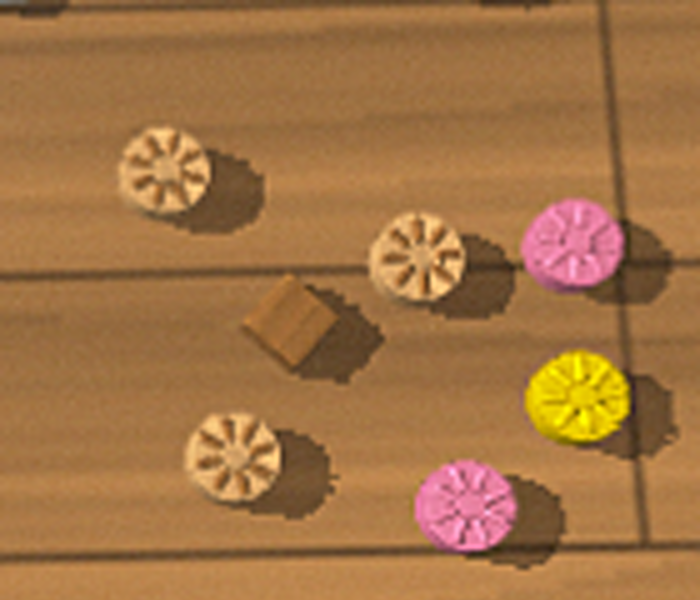

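View pics/cropb.png

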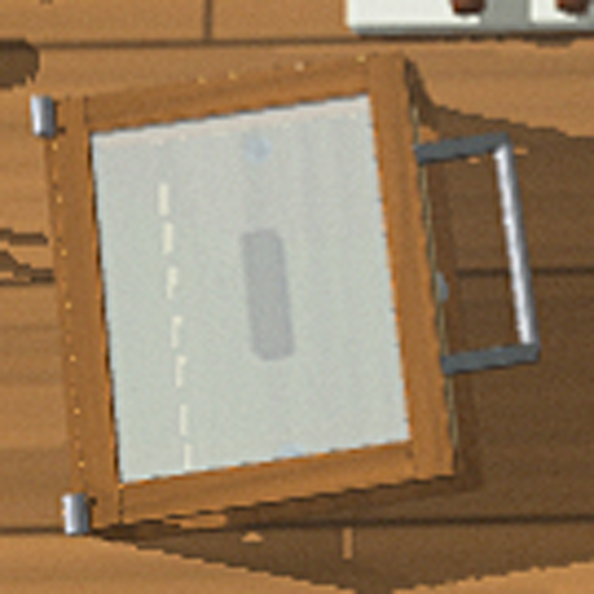

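The crops confirm three pale rosettes, carved face up; box corners, handle bar ends (505,140)/(535,350) and hinge knuckles are readable. Now I fit the box pose.

```bash
python3 - <<'E'
from h import *
from scipy.optimize import least_squares
c=cap('top')
def f(x,y):return np.array([x/4.4+125-.4,y/4.4+155-.4])
ob=[((505,138),(60,-144,.103)),((537,350),(-60,-144,.103)),((408,58),(120,-97,.104)),((455,475),(-120,-97,.104)),((518,245),(0,-144,.103))]
def T(p,b):
    t=p[2];return np.array([p[0]+np.cos(t)*b[0]/1e3-np.sin(t)*b[1]/1e3,p[1]+np.sin(t)*b[0]/1e3+np.cos(t)*b[1]/1e3,b[2]])
r=least_squares(lambda p:np.concatenate([proj(c,T(p,b))-f(*o) for o,b in ob]),[.53,.16,0.1]);p=r.x
print(p,np.degrees(p[2]),np.round(r.fun,1))
for b in[(60,-144,.098),(-60,-144,.098),(0,-144,.098),(124,106,.1),(-124,106,.1),(-40,0,.082),(40,0,.082)]:
    print(b,np.round(T(p,b),4),np.round((proj(c,T(p,b))-[124.6,154.6])*4.4))
d=c['depth']
# rosettes: pale mask centre
hsv=cv2.cvtColor(c['image'],cv2.COLOR_RGB2HSV)
for u,v in[(343,194),(394,212),(357,252)]:
    pts=np.array([dep(c,i,j) for i in range(u-14,u+15) for j in range(v-14,v+15)]);k=pts[(pts[:,2]>.019)&(pts[:,2]<.032)]
    print(u,v,len(k),(k.min(0)+k.max(0))/2,k.mean(0),np.ptp(k,axis=0))
E
```

```text
[0.53415394 0.16122307 0.12888138] 7.384359237318853 [-0.1  0.8 -1.   0.6 -0.1 -1.7  1.1  0.1  0.1  0.2]
(60, -144, 0.098) [0.6122 0.0261 0.098 ] [505. 144.]
(-60, -144, 0.098) [0.4932 0.0107 0.098 ] [533. 354.]
(0, -144, 0.098) [0.5527 0.0184 0.098 ] [519. 248.]
(124, 106, 0.1) [0.6435 0.2823 0.1   ] [45. 97.]
(-124, 106, 0.1) [0.3976 0.2504 0.1   ] [ 81. 541.]
(-40, 0, 0.082) [0.4945 0.1561 0.082 ] [272. 362.]
(40, 0, 0.082) [0.5738 0.1664 0.082 ] [257. 222.]
343 194 225 [ 0.60971862 -0.23511664  0.02470816] [ 0.60904817 -0.23521685  0.02342705] [0.04377249 0.04426895 0.01113438]
394 212 234 [ 0.56052221 -0.36361834  0.02447101] [ 0.56041458 -0.36333563  0.02371422] [0.04430542 0.04404419 0.01090608]
357 252 246 [ 0.45886096 -0.2630164   0.02508944] [ 0.45967777 -0.26299964  0.02375713] [0.04304756 0.04368901 0.0117693 ]
```

>>> {"fn": "send_rows", "kwargs": {"moves": [[0,0,0,0,0,-0.18],[0,0,0,0,0,-0.18],[0,0,0,0,0,-0.18],[-0.0197,-0.0555,0,0,0,0],[-0.0197,-0.0555,0,0,0,0]], "jaw": 0.4, "newtons": 12}}

```text
time: 0.82
eef_pos: [0.313, 0.4899, 0.2481]
eef_rot: [[-0.991, -0.131, -0.001], [-0.131, 0.991, -0.0], [0.001, -0.0, -1.0]]
ft_force: [1.5, -1.3, 1.1]
opening: 0.0467
finger_force: 0.0
```

>>> {"fn": "send_rows", "kwargs": {"moves": [[-0.0197,-0.0555,0,0,0,0],[-0.0197,-0.0555,0,0,0,0],[-0.0197,-0.0555,0,0,0,0],[-0.0197,-0.0555,0,0,0,0],[-0.0197,-0.0555,0,0,0,0]]}}

```text
time: 1.45
eef_pos: [0.447, 0.2266, 0.2489]
eef_rot: [[-0.992, -0.129, 0.001], [-0.129, 0.992, 0.0], [-0.001, 0.0, -1.0]]
ft_force: [0.4, -0.1, -1.1]
opening: 0.0276
finger_force: 0.0
```

>>> {"fn": "send_rows", "kwargs": {"moves": [[-0.0197,-0.0555,0,0,0,0],[-0.0197,-0.0555,0,0,0,0],[-0.0197,-0.0555,0,0,0,0],[-0.0197,-0.0555,0,0,0,0],[0,0,0,0,0,0]]}}

```text
time: 2.08
eef_pos: [0.5546, 0.012, 0.2483]
eef_rot: [[-0.993, -0.119, 0.0], [-0.119, 0.993, -0.002], [0.0, -0.002, -1.0]]
ft_force: [-1.0, 0.8, -0.5]
opening: 0.0278
finger_force: 0.0
```

```bash
cat >> h.py <<'E'
import json,os
B=json.load(open('box.json')) if os.path.exists('box.json') else [.53415,.16122,.12888]
def W(x,y,z=0,B=None):  # box mm -> world m
    b=B or globals()['B'];c,s=np.cos(b[2]),np.sin(b[2]);return np.array([b[0]+(c*x-s*y)/1e3,b[1]+(s*x+c*y)/1e3,z/1e3])
def to(pos,yaw=None,tilt=None):
    "tool-frame shift & turn to world TCP pos; yaw=angle (deg) of tool y axis, tool down"
    from scipy.spatial.transform import Rotation as R
    s=st();M=np.array(s['eef_rot']);yaw=np.degrees(B[2])+90 if yaw is None else yaw
    a=np.radians(yaw);y=np.array([np.cos(a),np.sin(a),0]);z=np.array([0,0,-1.]);T=np.c_[np.cross(y,z),y,z]
    d=np.array(pos)-s['eef_pos'];print('shift now',np.round(M.T@d,4),'after turn',np.round(T.T@d,4),'turn',np.round(R.from_matrix(M.T@T).as_rotvec(),4))
E
python3 - <<'E'
from h import *
to(W(0,-144,101))
E
```

```text
2.075 [0.5546 0.012  0.2483] [[-0.993, -0.119, 0.0], [-0.119, 0.993, -0.002], [0.0, -0.002, -1.0]] [  9.7  18.  -16.7 103.    6.1  59.9  87.5] F [-1.   0.8 -0.5] 0.027779458495528337 0.0
shift now [0.0011 0.007  0.1473] after turn [0.0011 0.0066 0.1473] turn [-0.0024 -0.     -0.0091]
```

>>> {"fn": "send_rows", "kwargs": {"moves": [[0.001,0.0068,0.03,0,0,-0.009],[0,0,0.04,0,0,0],[0,0,0.03,0,0,0],[0,0,0.02,0,0,0],[0,0,0,0,0,0]]}}

```text
time: 2.7
eef_pos: [0.5493, 0.0261, 0.1271]
eef_rot: [[-0.99, -0.139, -0.004], [-0.139, 0.99, 0.0], [0.004, 0.001, -1.0]]
ft_force: [-0.5, -0.6, -0.2]
opening: 0.0275
finger_force: 0.0
```

```bash
python3 - <<'E'
from h import *
to(W(0,-144,101))
for n,(u,v) in(('top',(245,210)),('scene',(315,183))):
    c=cap(n);im=c['image'][:,:,::-1]
    cv2.imwrite(f'pics/h_{n}.png',cv2.resize(im[v-50:v+50,u-60:u+60],None,fx=5,fy=5,interpolation=cv2.INTER_CUBIC))
a=[cv2.imread(f'pics/h_{n}.png') for n in('top','scene')]
cv2.imwrite('pics/h1.png',cv2.resize(np.hstack(a),(800,333)))
E
```

```text
2.7 [0.5493 0.0261 0.1271] [[-0.99, -0.139, -0.004], [-0.139, 0.99, 0.0], [0.004, 0.001, -1.0]] [  7.3  26.5 -15.9 109.1   9.7  45.9  84.2] F [-0.5 -0.6 -0.2] 0.02746139924326664 0.0
shift now [-0.0023 -0.0081  0.0261] after turn [-0.0023 -0.0081  0.0261] turn [ 0.001  -0.0041  0.0108]
```

View pics/h1.png

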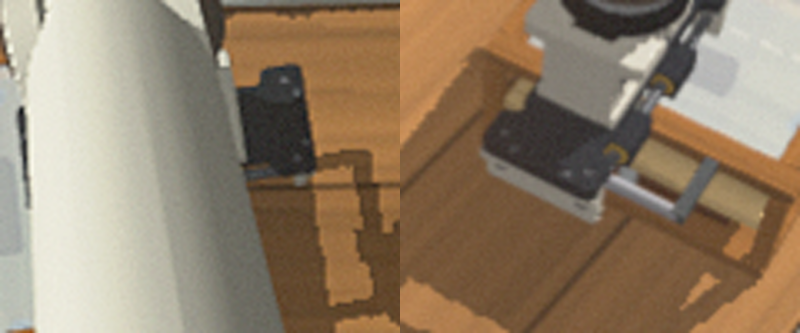

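The pictures show the gripper over the bar; the tool is ~8 mm too far towards the lid because my previous reading was taken before it had settled. I settle first, then measure.

>>> {"fn": "send_rows", "kwargs": {"moves": [[0,0,0,0,0,0],[0,0,0,0,0,0],[0,0,0,0,0,0]]}}

```text
time: 3.18
eef_pos: [0.5516, 0.025, 0.1293]
eef_rot: [[-0.99, -0.138, 0.001], [-0.138, 0.99, -0.0], [-0.001, -0.0, -1.0]]
ft_force: [0.4, 0.8, -0.7]
opening: 0.0279
finger_force: 0.0
```

```bash
python3 -c "
from h import *
to(W(0,-144,101))"
```

```text
3.175 [0.5516 0.025  0.1293] [[-0.99, -0.138, 0.001], [-0.138, 0.99, -0.0], [-0.001, -0.0, -1.0]] [  7.3  26.4 -15.8 108.9   9.7  45.9  84.2] F [ 0.4  0.8 -0.7] 0.02785146663896588 0.0
shift now [-0.0001 -0.0067  0.0283] after turn [-0.0002 -0.0067  0.0283] turn [-0.0002  0.001   0.0092]
```

>>> {"fn": "send_rows", "kwargs": {"moves": [[0,-0.0067,0,0,0,0.009],[0,0,0,0,0,0],[0,0,0.014,0,0,0],[0,0,0.014,0,0,0],[0,0,0,0,0,0]]}}

```text
time: 3.8
eef_pos: [0.5505, 0.0185, 0.0986]
eef_rot: [[-0.992, -0.129, -0.004], [-0.129, 0.992, 0.0], [0.004, 0.001, -1.0]]
ft_force: [-0.0, -0.8, -0.4]
opening: 0.0275
finger_force: 0.0
```

>>> {"fn": "send_rows", "kwargs": {"moves": [[0,0,0,0,0,0],[0,0,0,0,0,0],[0,0,0,0,0,0],[0,0,0,0,0,0]], "jaw": 1, "newtons": 10}}

```text
time: 4.3
eef_pos: [0.5524, 0.0191, 0.101]
eef_rot: [[-0.992, -0.129, 0.001], [-0.129, 0.992, 0.001], [-0.001, 0.001, -1.0]]
ft_force: [-0.3, 2.9, -0.2]
opening: 0.0094
finger_force: 10.0
```

```bash
python3 -c "
from h import *
to(W(0,-144,101))
R=.25
import math
for i in range(0,19):
    a=1.85*i/18; print(round(a,3),round(106-250*math.cos(a)+144,1),round(250*math.sin(a),1))"
```

```text
4.3 [0.5524 0.0191 0.101 ] [[-0.992, -0.129, 0.001], [-0.129, 0.992, 0.001], [-0.001, 0.001, -1.0]] [  7.3  28.8 -15.1 109.7  10.6  42.8  83.6] F [-0.3  2.9 -0.2] 0.009389463377554665 10.000078529119492
shift now [-0.0001 -0.0007  0.    ] after turn [-0.0001 -0.0007  0.    ] turn [0.0006 0.0008 0.0009]
0.0 0.0 0.0
0.103 1.3 25.6
0.206 5.3 51.0
0.308 11.8 75.9
0.411 20.8 99.9
0.514 32.3 122.9
0.617 46.0 144.6
0.719 62.0 164.7
0.822 79.9 183.2
0.925 99.5 199.7
1.028 120.8 214.0
1.131 143.5 226.2
1.233 167.2 235.9
1.336 191.9 243.1
1.439 217.1 247.8
1.542 242.7 249.9
1.644 268.4 249.3
1.747 293.9 246.1
1.85 318.9 240.3
```

>>> {"fn": "send_rows", "kwargs": {"moves": [[0,0.0013,-0.0256,0,0,0],[0,0.004,-0.0254,0,0,0],[0,0.0065,-0.0249,0,0,0],[0,0.009,-0.024,0,0,0],[0,0.0115,-0.023,0,0,0]]}}

```text
time: 4.92
eef_pos: [0.5479, 0.0505, 0.2243]
eef_rot: [[-0.992, -0.129, 0.0], [-0.129, 0.992, -0.0], [-0.0, -0.0, -1.0]]
ft_force: [1.8, 1.9, -3.7]
opening: 0.0096
finger_force: 10.0
```

Holding well with low forces; I continue along the arc.

>>> {"fn": "send_rows", "kwargs": {"moves": [[0,0.0137,-0.0217,0,0,0],[0,0.016,-0.0201,0,0,0],[0,0.0179,-0.0185,0,0,0],[0,0.0196,-0.0165,0,0,0],[0,0.0213,-0.0143,0,0,0]]}}

```text
time: 5.55
eef_pos: [0.537, 0.136, 0.3163]
eef_rot: [[-0.992, -0.126, 0.001], [-0.126, 0.992, -0.004], [-0.001, -0.004, -1.0]]
ft_force: [-0.1, -4.6, 3.3]
opening: 0.0098
finger_force: 10.0
```

>>> {"fn": "send_rows", "kwargs": {"moves": [[0,0.0227,-0.0122,0,0,0],[0,0.0237,-0.0097,0,0,0],[0,0.0247,-0.0072,0,0,0],[0,0.0252,-0.0047,0,0,0],[0,0.0128,-0.0015,0,0,0]]}}

```text
time: 6.18
eef_pos: [0.5226, 0.2479, 0.3512]
eef_rot: [[-0.991, -0.13, 0.002], [-0.13, 0.991, 0.001], [-0.002, 0.001, -1.0]]
ft_force: [-0.8, -1.1, 4.4]
opening: 0.0095
finger_force: 10.0
```

```bash
python3 -c "
from h import *
p=np.array(st()['eef_pos']);c,s=np.cos(B[2]),np.sin(B[2]);d=p[:2]-B[:2];y=-s*d[0]+c*d[1];x=c*d[0]+s*d[1]
print('box',x,y,p[2]-.003,'r',np.hypot(y-.106,p[2]-.101),'ang',np.arctan2(p[2]-.101,.106-y))"
```

```text
6.175 [0.5226 0.2479 0.3512] [[-0.991, -0.13, 0.002], [-0.13, 0.991, 0.001], [-0.002, 0.001, -1.0]] [ -8.7  16.2 -24.1  92.2   6.9  72.9  63.6] F [-0.8 -1.1  4.4] 0.00952761015136828 9.999344497919083
box -0.0003507361348029179 0.08749190544942383 0.34821514481251653 r 0.2508987211155961 ang 1.4969620668614663
```

>>> {"fn": "send_rows", "kwargs": {"moves": [[0,0.0112,-0.0006,0,0,0],[0,0.0112,-0.0001,0,0,0],[0,0.0112,0.0004,0,0,0],[0,0.0112,0.0009,0,0,0],[0,0.0112,0.0014,0,0,0]]}}

```text
time: 6.8
eef_pos: [0.5155, 0.3024, 0.3484]
eef_rot: [[-0.992, -0.128, 0.001], [-0.128, 0.992, 0.0], [-0.001, 0.0, -1.0]]
ft_force: [-0.1, -0.1, 3.1]
opening: 0.0098
finger_force: 10.0
```

>>> {"fn": "send_rows", "kwargs": {"moves": [[0,0.0111,0.0019,0,0,0],[0,0.011,0.0024,0,0,0],[0,0.0097,0.0025,0,0,0],[0,0,0,0,0,0],[0,0,0,0,0,0]]}}

```text
time: 7.42
eef_pos: [0.5114, 0.3334, 0.3411]
eef_rot: [[-0.992, -0.129, 0.0], [-0.129, 0.992, 0.0], [-0.0, 0.0, -1.0]]
ft_force: [1.2, 1.4, 2.9]
opening: 0.0091
finger_force: 10.0
```

```bash
cat >>h.py <<'E'
def box():
    p=np.array(st()['eef_pos']);c,s=np.cos(B[2]),np.sin(B[2]);d=p[:2]-B[:2];y=-s*d[0]+c*d[1];x=c*d[0]+s*d[1]
    print('box',x,y,p[2]-.003,'r',np.hypot(y-.106,p[2]-.101),'ang',np.arctan2(p[2]-.101,.106-y))
E
python3 -c "
from h import *
box()"
```

```text
7.425 [0.5114 0.3334 0.3411] [[-0.992, -0.129, 0.0], [-0.129, 0.992, 0.0], [-0.0, 0.0, -1.0]] [-16.1  20.5 -25.7  88.3   9.1  73.3  54.4] F [1.2 1.4 2.9] 0.009072209347347024 9.999965876340866
box -0.0004304283320819974 0.17367336473529085 0.3381281224788282 r 0.24948186206576783 ang 1.8454936807141538
```

>>> {"fn": "send_rows", "kwargs": {"moves": [[0,0,0,0,0,0],[0,0,0,0,0,0],[0,0,-0.02,0,0,0],[0,0,-0.03,0,0,0],[0,0,-0.03,0,0,0]], "jaw": 0.4}}

```text
time: 8.05
eef_pos: [0.5108, 0.3328, 0.4213]
eef_rot: [[-0.992, -0.129, -0.002], [-0.129, 0.992, -0.001], [0.002, -0.001, -1.0]]
ft_force: [0.9, 0.7, 0.2]
opening: 0.0276
finger_force: 0.0
```

>>> {"fn": "send_rows", "kwargs": {"moves": [[0.0075,-0.056,0,0,0,0],[0.0075,-0.056,0,0,0,0],[0.0075,-0.056,0,0,0,0],[0.0075,-0.056,0,0,0,0],[0.0075,-0.056,0,0,0,0]]}}

```text
time: 8.68
eef_pos: [0.5093, 0.0488, 0.4209]
eef_rot: [[-0.992, -0.128, -0.001], [-0.128, 0.992, -0.0], [0.001, -0.0, -1.0]]
ft_force: [0.6, -0.3, -0.8]
opening: 0.0273
finger_force: 0.0
```

>>> {"fn": "send_rows", "kwargs": {"moves": [[0.0075,-0.056,0,0,0,0],[0.0075,-0.056,0,0,0,0],[0.0075,-0.056,0,0,0,0],[0,0,0,0,0,0],[0,0,0,0,0,0]], "jaw": -0.2}}

```text
time: 9.3
eef_pos: [0.5091, -0.1181, 0.4208]
eef_rot: [[-0.992, -0.128, -0.001], [-0.128, 0.992, 0.001], [0.001, 0.001, -1.0]]
ft_force: [0.5, 0.4, 0.0]
opening: 0.055
finger_force: 0.0
```

```bash
python3 - <<'E'
from h import *
box()
c=cap('top','top1.png');d=cap('scene','scene1.png')
a=cv2.resize(c['image'][150:300,100:260,::-1],None,fx=2.5,fy=2.5,interpolation=cv2.INTER_CUBIC)
b=cv2.resize(d['image'][60:210,270:430,::-1],None,fx=2.5,fy=2.5,interpolation=cv2.INTER_CUBIC)
cv2.imwrite('pics/v1.png',np.hstack([a,b]))
E
```

```text
9.3 [ 0.5091 -0.1181  0.4208] [[-0.992, -0.128, -0.001], [-0.128, 0.992, 0.001], [0.001, 0.001, -1.0]] [ 18.1   7.   -8.9  93.5   1.1  79.6 106.5] F [0.5 0.4 0. ] 0.054966630309720974 0.0
box -0.060753268889981143 -0.273737645443041 0.4177820962855158 r 0.4964486564302331 ang 0.6998975327530862
```

View pics/v1.png

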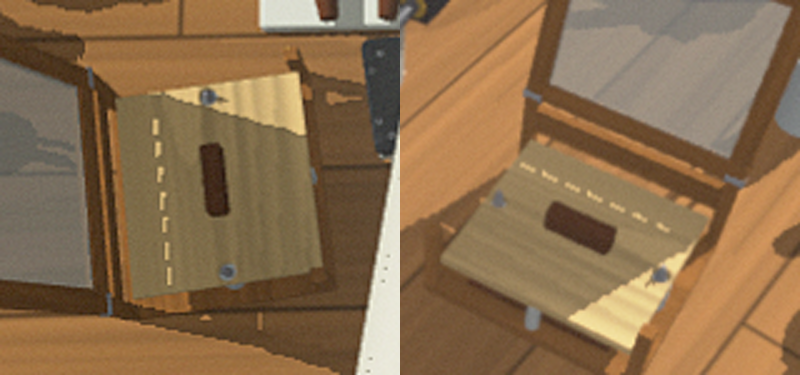

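Lid is open on its stop; the board sits on its pins, whose tops show at top ≈(183,189)/(191,258), with the grip mid-top. I refine the box pose from the pins and measure the grip.

```bash
python3 - <<'E'
from h import *
c=cap('top');d=cap('scene')
print('pins', [np.round(onz(c,*q,.07),4) for q in((182.8,188.6),(190.6,257.8))],[np.round(onz(d,*q,.07),4) for q in((309.2,139.8),(374,169.2))])
print('pred',W(-90,0,70),W(90,0,70))
for k,(u,v),(us,vs) in(('top',(185,222),0),) if 0 else (('top',(186,222),(0,0)),):pass
for cc,(u,v),n in((c,(186,222),18),(d,(341,151),18)):
    pts=np.array([dep(cc,i,j) for i in range(u-n,u+n+1) for j in range(v-n,v+n+1)])
    # box mm
    cb,sb=np.cos(B[2]),np.sin(B[2]);q=pts[:,:2]-B[:2];X=1e3*np.c_[cb*q[:,0]+sb*q[:,1],-sb*q[:,0]+cb*q[:,1],pts[:,2]]
    k=X[(X[:,2]>74)&(X[:,2]<90)&(abs(X[:,0])<50)&(abs(X[:,1])<25)];print(len(k),k.min(0),k.max(0),np.percentile(k,[5,95],axis=0))
sub=lambda cc,u,v,w,h,f:cv2.resize(cc['image'][v-h:v+h,u-w:u+w,::-1],None,fx=f,fy=f,interpolation=cv2.INTER_CUBIC)
cv2.imwrite('pics/pins.png',np.hstack([np.vstack([sub(c,183,189,20,15,10),sub(c,191,258,20,15,10)]),np.vstack([sub(d,309,140,20,15,10),sub(d,374,170,20,15,10)])]))
E
```

```text
pins [array([0.6193, 0.1709, 0.07  ]), array([0.4451, 0.1469, 0.07  ])] [array([0.4523, 0.1401, 0.07  ]), array([0.6266, 0.1641, 0.07  ])]
pred [0.44489642 0.14965288 0.07      ] [0.62340358 0.17278712 0.07      ]
258 [-34.1353517  -10.3543245   74.19657709] [35.2048013  12.64923889 86.31160073] [[-32.02136565  -9.51945096  76.02690382]
 [ 30.44757475  10.65360545  83.94697635]]
239 [-34.1274835  -10.99963784  74.00542508] [35.39373584 12.24279832 85.9797113 ] [[-31.32338762  -9.49083289  75.44383973]
 [ 32.28655415   8.66874823  84.36472717]]
```

View pics/pins.png

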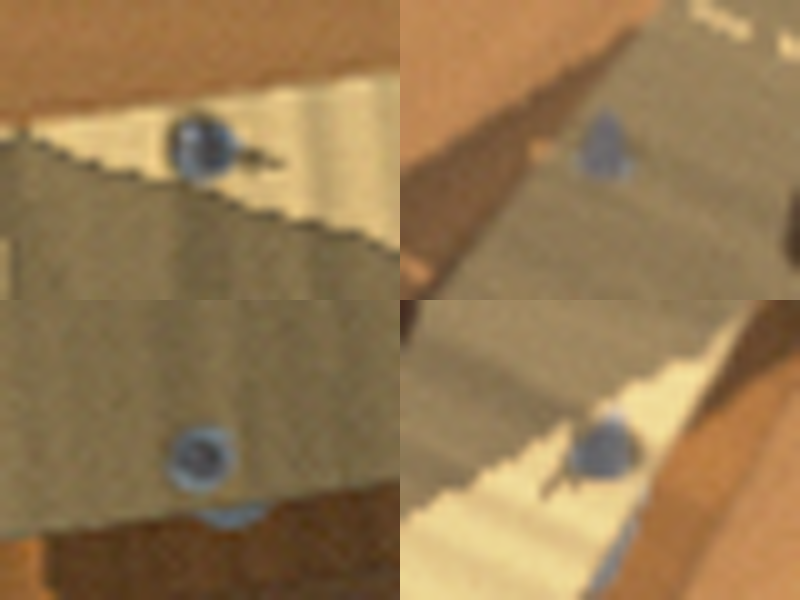

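Close-ups show the pin cone tips: top (183,188.5) and (190.7,258.2), scene (309,135.5) and (374.7,166).

```bash
python3 - <<'E'
from h import *
c=cap('top');d=cap('scene')
P=[[onz(c,190.7,258.2,.07),onz(c,183.2,188.5,.07)],[onz(d,309,136,.07),onz(d,374.7,166.2,.07)]]
for a,b in P:
    m=(a+b)/2;v=b-a;print(np.round(a,4),np.round(b,4),'mid',np.round(m,4),'len',np.linalg.norm(v),'yaw',np.arctan2(v[1],v[0]))
E
```

```text
[0.4441 0.1467 0.07  ] [0.6196 0.1699 0.07  ] mid [0.5318 0.1583 0.07  ] len 0.17703227813456107 yaw 0.13161755174557796
[0.4444 0.1499 0.07  ] [0.6232 0.1729 0.07  ] mid [0.5338 0.1614 0.07  ] len 0.18025125189841085 yaw 0.1280331222697302
```

```bash
python3 - <<'E'
from h import *
to(W(0,0.3,140))
E
```

```text
9.6 [ 0.5096 -0.1173  0.4212] [[-0.991, -0.131, 0.0], [-0.131, 0.991, 0.0], [-0.0, 0.0, -1.0]] [ 18.    7.   -8.9  93.5   1.1  79.6 106.5] F [-0.9  0.5 -0. ] 0.054815067468612755 0.0
shift now [-0.0608  0.2732  0.2813] after turn [-0.0602  0.2734  0.2812] turn [0.0001 0.     0.0025]
```

>>> {"fn": "send_rows", "kwargs": {"moves": [[-0.012,0.0546,0,0,0,0.0025],[-0.012,0.0546,0.02,0,0,0],[-0.012,0.0546,0.02,0,0,0],[-0.012,0.0546,0.02,0,0,0],[-0.012,0.0548,0.02,0,0,0]]}}

```text
time: 10.22
eef_pos: [0.5341, 0.1623, 0.3409]
eef_rot: [[-0.992, -0.127, 0.001], [-0.127, 0.992, 0.0], [-0.001, -0.0, -1.0]]
ft_force: [0.8, -0.1, 1.1]
opening: 0.0551
finger_force: 0.0
```

>>> {"fn": "send_rows", "kwargs": {"moves": [[0,0,0.05,0,0,0],[0,0,0.05,0,0,0],[0,0,0.05,0,0,0],[0,0,0.05,0,0,0],[0,0,0,0,0,0]]}}

```text
time: 10.85
eef_pos: [0.5309, 0.1596, 0.1377]
eef_rot: [[-0.992, -0.127, -0.008], [-0.127, 0.992, -0.002], [0.009, -0.001, -1.0]]
ft_force: [0.3, 1.0, -0.7]
opening: 0.0551
finger_force: 0.0
```

>>> {"fn": "send_rows", "kwargs": {"moves": [[0,0,0,0,0,0],[0,0,0,0,0,0],[0,0,0,0,0,0]]}}

```text
time: 11.22
eef_pos: [0.5355, 0.1604, 0.1432]
eef_rot: [[-0.992, -0.126, 0.003], [-0.126, 0.992, 0.001], [-0.003, 0.0, -1.0]]
ft_force: [-0.7, -0.2, 0.3]
opening: 0.0551
finger_force: 0.0
```

```bash
python3 - <<'E'
from h import *
to(W(0,0.3,82))
E
```

```text
11.225 [0.5355 0.1604 0.1432] [[-0.992, -0.126, 0.003], [-0.126, 0.992, 0.001], [-0.003, 0.0, -1.0]] [ -4.4  26.1 -18.9 107.5  11.1  48.   68.4] F [-0.7 -0.2  0.3] 0.05510233441071461 0.0
shift now [0.0015 0.0012 0.0612] after turn [0.0013 0.0013 0.0612] turn [ 0.0003  0.0034 -0.0023]
```

>>> {"fn": "send_rows", "kwargs": {"moves": [[0.0006,0.001,0.02,0,0,-0.002],[0,0,0.02,0,0,0],[0,0,0.018,0,0,0],[0,0,0,0,0,0],[0,0,0,0,0,0]]}}

```text
time: 11.85
eef_pos: [0.534, 0.1613, 0.0838]
eef_rot: [[-0.992, -0.128, 0.001], [-0.128, 0.992, 0.0], [-0.001, 0.0, -1.0]]
ft_force: [0.3, -0.0, 0.8]
opening: 0.0552
finger_force: 0.0
```

>>> {"fn": "send_rows", "kwargs": {"moves": [[0,0,0,0,0,0],[0,0,0,0,0,0]]}}

```text
time: 12.1
eef_pos: [0.5341, 0.1612, 0.0839]
eef_rot: [[-0.992, -0.128, 0.001], [-0.128, 0.992, 0.0], [-0.001, 0.0, -1.0]]
ft_force: [0.1, -0.5, 0.4]
opening: 0.0552
finger_force: 0.0
```

>>> {"fn": "send_rows", "kwargs": {"moves": [[0,0,0,0,0,0],[0,0,0,0,0,0],[0,0,0,0,0,0],[0,0,0,0,0,0],[0,0,0,0,0,0]], "jaw": 1, "newtons": 30}}

```text
time: 12.72
eef_pos: [0.5336, 0.1612, 0.0832]
eef_rot: [[-0.992, -0.129, -0.0], [-0.129, 0.992, 0.0], [0.0, 0.0, -1.0]]
ft_force: [-0.0, 0.6, 0.2]
opening: 0.0194
finger_force: 30.0
```

```bash
python3 - <<'E'
from h import *
to(W(0,0.3,82))
E
```

```text
12.725 [0.5336 0.1612 0.0832] [[-0.992, -0.129, -0.0], [-0.129, 0.992, 0.0], [0.0, 0.0, -1.0]] [ -5.8  31.2 -17.4 109.3  13.5  41.5  66.4] F [-0.   0.6  0.2] 0.0194165891321829 29.999850690364838
shift now [-0.0006  0.0002  0.0012] after turn [-0.0006  0.0002  0.0012] turn [ 0.0002 -0.      0.    ]
```

>>> {"fn": "send_rows", "kwargs": {"moves": [[0,0,-0.008,0,0,0],[0,0,-0.01,0,0,0],[0,0,-0.01,0,0,0],[0,0,-0.015,0,0,0],[0,0,-0.015,0,0,0]]}}

```text
time: 13.35
eef_pos: [0.5337, 0.1611, 0.1425]
eef_rot: [[-0.992, -0.128, 0.0], [-0.128, 0.992, 0.0], [-0.0, 0.0, -1.0]]
ft_force: [-0.2, -0.5, -2.7]
opening: 0.0199
finger_force: 30.0
```

>>> {"fn": "send_rows", "kwargs": {"moves": [[0,0,-0.015,0,0,0],[0,0,-0.015,0,0,0],[0,-0.01,0,0,0,0],[0,-0.02,0,0,0,0],[0,-0.03,0,0,0,0]]}}

```text
time: 13.98
eef_pos: [0.5408, 0.101, 0.1707]
eef_rot: [[-0.992, -0.13, -0.001], [-0.13, 0.992, 0.0], [0.001, 0.0, -1.0]]
ft_force: [0.8, -0.5, -3.7]
opening: 0.0199
finger_force: 30.0
```

>>> {"fn": "send_rows", "kwargs": {"moves": [[0,-0.035,0,0,0,0],[0,-0.035,0,0,0,0],[0,-0.035,0,0,0,0],[0,-0.03,0,0,0,0],[0,-0.03,0,0,0,0]]}}

```text
time: 14.6
eef_pos: [0.5618, -0.0642, 0.1705]
eef_rot: [[-0.992, -0.127, -0.001], [-0.127, 0.992, -0.0], [0.001, -0.0, -1.0]]
ft_force: [0.5, -0.5, -3.2]
opening: 0.02
finger_force: 30.0
```

>>> {"fn": "send_rows", "kwargs": {"moves": [[0,0,0.02,0,0,0],[0,0,0.03,0,0,0],[0,0,0.03,0,0,0],[0,0,0.02,0,0,0],[0,0,0,0,0,0]]}}

```text
time: 15.22
eef_pos: [0.5602, -0.0628, 0.069]
eef_rot: [[-0.992, -0.128, -0.005], [-0.128, 0.992, 0.0], [0.005, 0.001, -1.0]]
ft_force: [0.5, -0.3, -2.9]
opening: 0.0199
finger_force: 30.0
```

>>> {"fn": "send_rows", "kwargs": {"moves": [[0,0,0.012,0,0,0],[0,0,0.008,0,0,0],[0,0,0,0,0,0],[0,0,0,0,0,0]]}}

```text
time: 15.72
eef_pos: [0.5628, -0.0621, 0.0516]
eef_rot: [[-0.992, -0.128, 0.001], [-0.128, 0.992, -0.0], [-0.001, -0.0, -1.0]]
ft_force: [1.0, -1.3, -3.4]
opening: 0.0196
finger_force: 30.0
```

```bash
python3 - <<'E'
from h import *
box()
c=cap('top');d=cap('scene')
cv2.imwrite('pics/brd.png',np.hstack([cv2.resize(x['image'][:,:,::-1],(400,300)) for x in(c,d)]))
E
```

```text
15.725 [ 0.5628 -0.0621  0.0516] [[-0.992, -0.128, 0.001], [-0.128, 0.992, -0.0], [-0.001, -0.0, -1.0]] [ 13.9  34.3 -13.2 108.7  12.   38.3  90.9] F [ 1.  -1.3 -3.4] 0.01961053080748372 29.999417066574097
box -0.00032783169804030676 -0.22516923964363383 0.048550443879355726 r 0.33484074406599823 ang -0.14822296981509328
```

View pics/brd.png

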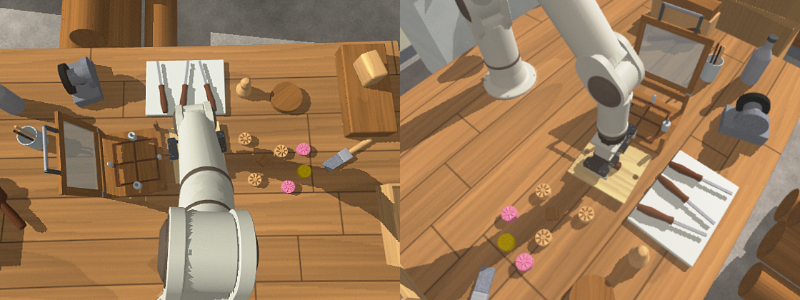

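Board hangs about 14 mm over the bench, near the white cutting board; I shift it 35 mm towards the robot before setting down.

>>> {"fn": "send_rows", "kwargs": {"moves": [[0.0175,0,0,0,0,0],[0.0175,0,0,0,0,0],[0,0,0,0,0,0],[0,0,0.008,0,0,0],[0,0,0.0055,0,0,0]]}}

```text
time: 16.45
eef_pos: [0.5286, -0.0664, 0.0373]
eef_rot: [[-0.992, -0.129, 0.001], [-0.129, 0.992, 0.0], [-0.001, 0.0, -1.0]]
ft_force: [-0.7, 0.2, -3.4]
opening: 0.0197
finger_force: 30.0
```

>>> {"fn": "send_rows", "kwargs": {"moves": [[0,0,0.0015,0,0,0],[0,0,0,0,0,0],[0,0,0,0,0,0]]}}

```text
time: 16.82
eef_pos: [0.5286, -0.0664, 0.037]
eef_rot: [[-0.992, -0.129, 0.001], [-0.129, 0.992, -0.0], [-0.001, -0.0, -1.0]]
ft_force: [-2.7, -0.2, 9.5]
opening: 0.0199
finger_force: 30.0
```

```bash
python3 -c "
from h import *
box()"
```

```text
16.825 [ 0.5286 -0.0664  0.037 ] [[-0.992, -0.129, 0.001], [-0.129, 0.992, -0.0], [-0.001, -0.0, -1.0]] [ 14.6  33.4 -12.8 113.6  12.5  34.3  90.8] F [-2.7 -0.2  9.5] 0.019883344164958343 30.00154584646225
box -0.034709420156350035 -0.2250125055334696 0.03404163846072 r 0.3371349148787982 ang -0.19086827530505698
```

>>> {"fn": "send_rows", "kwargs": {"moves": [[0,0,0,0,0,0],[0,0,0,0,0,0],[0,0,0,0,0,0],[0,0,-0.03,0,0,0],[0,0,-0.06,0,0,0]], "jaw": -0.2}}

```text
time: 17.45
eef_pos: [0.5256, -0.0664, 0.1248]
eef_rot: [[-0.992, -0.129, -0.006], [-0.129, 0.992, 0.001], [0.006, 0.002, -1.0]]
ft_force: [1.0, -1.3, 0.7]
opening: 0.0547
finger_force: 0.0
```

>>> {"fn": "send_rows", "kwargs": {"moves": [[0,0,-0.06,0,0,0],[0,0,0,0,0,0],[0,0,0,0,0,0],[0,0,0,0,0,0]], "jaw": -0.6}}

```text
time: 17.95
eef_pos: [0.5265, -0.0666, 0.1846]
eef_rot: [[-0.992, -0.128, -0.003], [-0.128, 0.992, 0.0], [0.003, 0.001, -1.0]]
ft_force: [0.5, 0.5, -0.1]
opening: 0.0734
finger_force: 0.0
```

```bash
cat >>h.py <<'E'
def ros():
    "pale/any low round things: hsv-agnostic; centres from the depth slab in both cameras"
    for n in('top','scene'):
        c=cap(n);H,Wd=c['depth'].shape
        uu,vv=np.meshgrid(np.arange(Wd),np.arange(H));K=np.array(c['camera_matrix'])
        P=np.array([[ray(c,u,v) for u in range(0,Wd)] for v in range(150,H)]) if 0 else None
        x=(uu-K[0,2])/K[0,0];y=(vv-K[1,2])/K[1,1];a,b=x.copy(),y.copy()
        for _ in range(10): s=1+c['k1']*(a*a+b*b);a,b=x/s,y/s
        q=np.dstack([a,b,np.ones_like(a)])*c['depth'][:,:,None];w=q@np.array(c['rotation']).T+np.array(c['eye'])
        m=((w[:,:,2]>.018)&(w[:,:,2]<.033)&(w[:,:,0]>.35)&(w[:,:,0]<.75)&(w[:,:,1]<-.12)&(w[:,:,1]>-.55)).astype(np.uint8)
        k,L,S,C=cv2.connectedComponentsWithStats(m)
        for i in range(1,k):
            if S[i,4]>60:
                p=w[L==i];col=np.median(c['image'][L==i],axis=0);print(n,np.round(C[i]),S[i,4],'mid',np.round((p.min(0)+p.max(0))/2,4)[:2],'size',np.round(np.ptp(p,axis=0),3),col)
E
python3 - <<'E'
from h import *
st();ros()
E
```

```text
17.95 [ 0.5265 -0.0666  0.1846] [[-0.992, -0.128, -0.003], [-0.128, 0.992, 0.0], [0.003, 0.001, -1.0]] [ 18.1  20.1 -16.6 109.5   7.2  51.5  95.3] F [ 0.5  0.5 -0.1] 0.07336296282892496 0.0
top [401. 147.] 479 mid [ 0.7295 -0.395 ] size [0.041 0.105 0.015] [152. 102.  52.]
top [343. 194.] 229 mid [ 0.6093 -0.2351] size [0.043 0.044 0.013] [204. 151.  95.]
top [425. 208.] 234 mid [ 0.5669 -0.4439] size [0.045 0.046 0.014] [233. 127. 160.]
top [393. 211.] 240 mid [ 0.5614 -0.3637] size [0.044 0.044 0.014] [207. 156.  98.]
top [368. 224.] 165 mid [ 0.5292 -0.2964] size [0.047 0.046 0.009] [156. 105.  55.]
top [426. 239.] 246 mid [ 0.4882 -0.4388] size [0.044 0.045 0.011] [147. 123.   0.]
top [357. 251.] 250 mid [ 0.4586 -0.2632] size [0.044 0.044 0.013] [133.5 101.   64. ]
top [403. 261.] 258 mid [ 0.4338 -0.379 ] size [0.043 0.043 0.012] [151.  83. 101.]
scene [200. 267.] 333 mid [ 0.4609 -0.2636] size [0.045 0.045 0.011] [150. 113.  75.]
scene [152. 298.] 388 mid [ 0.433  -0.3799] size [0.046 0.047 0.012] [162.  93. 109.]
scene [260. 299.] 386 mid [ 0.6092 -0.2369] size [0.046 0.045 0.012] [212.5 157.  101. ]
scene [212. 298.] 287 mid [ 0.5315 -0.2979] size [0.049 0.046 0.007] [170. 116.  66.]
scene [335. 308.] 82 mid [ 0.7387 -0.1493] size [0.022 0.035 0.005] [163.  160.  150.5]
scene [200. 332.] 421 mid [ 0.5614 -0.3643] size [0.045 0.045 0.012] [213. 157. 102.]
scene [148. 338.] 419 mid [ 0.4884 -0.4414] size [0.046 0.044 0.012] [159. 132.  10.]
scene [173. 366.] 446 mid [ 0.5668 -0.4462] size [0.046 0.045 0.011] [236. 137. 169.]
scene [121. 384.] 164 mid [ 0.5111 -0.5311] size [0.053 0.038 0.004] [147. 148. 157.]
scene [256. 401.] 868 mid [ 0.7297 -0.3891] size [0.041 0.093 0.008] [168. 114.  64.]
```

>>> {"fn": "send_rows", "kwargs": {"moves": [[0,0,0,0,0,-0.1745],[0,0,0,0,0,-0.1745],[0,0,0,0,0,-0.1745],[0,0,0,0,0,-0.1745],[0,0,0,0,0,-0.1745]]}}

```text
time: 18.68
eef_pos: [0.5272, -0.0665, 0.1851]
eef_rot: [[-0.534, -0.845, -0.002], [-0.845, 0.534, 0.001], [0.001, 0.002, -1.0]]
ft_force: [0.3, 0.1, -0.1]
opening: 0.0738
finger_force: 0.0
```

>>> {"fn": "send_rows", "kwargs": {"moves": [[0,0,0,0,0,-0.1745],[0,0,0,0,0,-0.1745],[0,0,0,0,0,-0.1745],[0,0,0,0,0,-0.1745],[0.0446,-0.015,0,0,0,0]]}}

```text
time: 19.3
eef_pos: [0.5442, -0.1068, 0.1833]
eef_rot: [[0.097, -0.995, -0.008], [-0.995, -0.097, 0.002], [-0.003, 0.008, -1.0]]
ft_force: [1.5, 0.3, -0.5]
opening: 0.0734
finger_force: 0.0
```

>>> {"fn": "send_rows", "kwargs": {"moves": [[0.0446,-0.015,0.02,0,0,0],[0.0446,-0.015,0.02,0,0,0],[0.0446,-0.015,0.02,0,0,0],[0,0,0,0,0,0],[0,0,0,0,0,0]]}}

```text
time: 19.92
eef_pos: [0.5862, -0.1962, 0.1053]
eef_rot: [[0.031, -1.0, 0.004], [-0.999, -0.031, -0.043], [0.044, -0.003, -0.999]]
ft_force: [0.1, 1.1, -0.1]
opening: 0.0734
finger_force: 0.0
```

>>> {"fn": "send_rows", "kwargs": {"moves": [[0,0,0,0,0,0],[0,0,0,0,0,0]]}}

```text
time: 20.18
eef_pos: [0.5868, -0.197, 0.1066]
eef_rot: [[0.031, -1.0, 0.006], [-0.998, -0.031, -0.047], [0.047, -0.005, -0.999]]
ft_force: [1.5, 0.4, -0.1]
opening: 0.0732
finger_force: 0.0
```

```bash
python3 -c "
from h import *
to([.6092,-.236,.033],np.degrees(B[2])+180)"
```

```text
20.175 [ 0.5868 -0.197   0.1066] [[0.031, -1.0, 0.006], [-0.998, -0.031, -0.047], [0.047, -0.005, -0.999]] [ 64.3  72.5 -88.   99.6  75.5  86.4 147.4] F [ 1.5  0.4 -0.1] 0.07323377358503334 0.0
shift now [ 0.0362 -0.0208  0.0754] after turn [ 0.0416 -0.0172  0.0736] turn [-0.0024 -0.0473 -0.0981]
```

Joint 7 hit its limit with that direction, so I turn the other way (half turn gives the same grasp), rising a little.

>>> {"fn": "send_rows", "kwargs": {"moves": [[0,0,-0.02,0,0,0.1745],[0,0,-0.02,0,0,0.1745],[0,0,-0.02,0,0,0.1745],[0,0,0,0,0,0.1745],[0,0,0,0,0,0.1745]]}}

```text
time: 20.8
eef_pos: [0.5865, -0.1945, 0.1666]
eef_rot: [[-0.75, -0.661, 0.006], [-0.661, 0.749, -0.047], [0.027, -0.04, -0.999]]
ft_force: [-0.3, -0.8, 0.1]
opening: 0.0736
finger_force: 0.0
```

>>> {"fn": "send_rows", "kwargs": {"moves": [[0,0,0,0,0,0.1745],[0,0,0,0,0,0.1745],[0,0,0,0,0,0.1745],[0,0,0,0,0,0.1745],[0,0,0,0,0,0.1745]]}}

```text
time: 21.42
eef_pos: [0.5863, -0.1944, 0.1661]
eef_rot: [[-0.989, 0.149, 0.006], [0.149, 0.988, -0.047], [-0.013, -0.045, -0.999]]
ft_force: [-0.2, 0.2, 0.2]
opening: 0.0735
finger_force: 0.0
```

```bash
python3 -c "
from h import *
to([.6092,-.236,.033],np.degrees(B[2])+0)"
```

```text
21.425 [ 0.5863 -0.1944  0.1661] [[-0.989, 0.149, 0.006], [0.149, 0.988, -0.047], [-0.013, -0.045, -0.999]] [ 63.4  57.5 -80.3  97.9  60.9  78.6  52.8] F [-0.2  0.2  0.2] 0.07346120875708848 0.0
shift now [-0.0272 -0.0317  0.1351] after turn [-0.0442  0.0174  0.1331] turn [-0.0308  0.0401  1.292 ]
```

>>> {"fn": "send_rows", "kwargs": {"moves": [[0,0,0,0,0,0.1615],[0,0,0,0,0,0.1615],[0,0,0,0,0,0.1615],[0,0,0,0,0,0.1615],[0,0,0,0,0,0.1615]]}}

```text
time: 22.05
eef_pos: [0.5863, -0.1942, 0.1662]
eef_rot: [[-0.576, 0.817, 0.006], [0.816, 0.576, -0.047], [-0.041, -0.022, -0.999]]
ft_force: [0.3, 0.3, 0.9]
opening: 0.0737
finger_force: 0.0
```

>>> {"fn": "send_rows", "kwargs": {"moves": [[0,0,0,0,0,0.1615],[0,0,0,0,0,0.1615],[0,0,0,0,0,0.1615],[0,0,0,0,0,0],[0,0,0,0,0,0]]}}

```text
time: 22.68
eef_pos: [0.5863, -0.1945, 0.1658]
eef_rot: [[-0.137, 0.991, 0.005], [0.989, 0.137, -0.046], [-0.047, -0.001, -0.999]]
ft_force: [0.5, -0.4, 0.6]
opening: 0.0733
finger_force: 0.0
```

```bash
python3 - <<'E'
from h import *
to([.6092,-.236,.033],np.degrees(B[2])+0)
c=cap('top');d=cap('scene')
cv2.imwrite('pics/arm.png',np.hstack([cv2.resize(x['image'][:,:,::-1],(400,300)) for x in(c,d)]))
E
```

```text
22.675 [ 0.5863 -0.1945  0.1658] [[-0.137, 0.991, 0.005], [0.989, 0.137, -0.046], [-0.047, -0.001, -0.999]] [ 60.1  48.7 -69.6  97.9  51.4  70.2 -15.3] F [ 0.5 -0.4  0.6] 0.07331757934807494 0.0
shift now [-0.038   0.0172  0.1347] after turn [-0.0441  0.0174  0.1328] turn [-0.001   0.0467  0.0087]
```

View pics/arm.png

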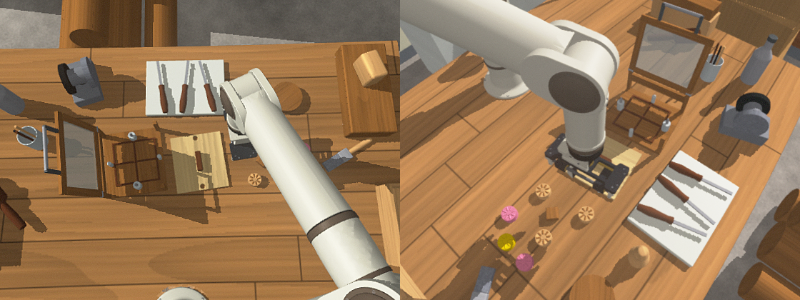

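The pictures show the elbow swung to the right but clear, everything undisturbed. I level the tool and go over rosette A.

>>> {"fn": "send_rows", "kwargs": {"moves": [[0,0,0,0,0.0467,0.0087],[-0.0221,0.0087,0.02,0,0,0],[-0.022,0.0087,0.03,0,0,0],[0,0,0.02,0,0,0],[0,0,0,0,0,0]]}}

```text
time: 23.4
eef_pos: [0.6073, -0.2353, 0.0933]
eef_rot: [[-0.125, 0.992, -0.005], [0.992, 0.125, 0.004], [0.004, -0.004, -1.0]]
ft_force: [0.9, 0.2, -0.1]
opening: 0.0737
finger_force: 0.0
```

>>> {"fn": "send_rows", "kwargs": {"moves": [[0,0,0,0,0,0],[0,0,0,0,0,0]]}}

```text
time: 23.65
eef_pos: [0.6095, -0.2356, 0.0967]
eef_rot: [[-0.126, 0.992, 0.001], [0.992, 0.126, 0.0], [0.0, 0.001, -1.0]]
ft_force: [-0.3, -0.6, -0.3]
opening: 0.0734
finger_force: 0.0
```

```bash
python3 -c "
from h import *
to([.6092,-.236,.033],np.degrees(B[2])+0)"
```

```text
23.65 [ 0.6095 -0.2356  0.0967] [[-0.126, 0.992, 0.001], [0.992, 0.126, 0.0], [0.0, 0.001, -1.0]] [ 59.6  56.2 -65.1  93.6  54.7  67.4 -11.8] F [-0.3 -0.6 -0.3] 0.07344965587672488 0.0
shift now [-0.0004 -0.0004  0.0637] after turn [-0.0004 -0.0004  0.0637] turn [ 0.0006 -0.0003 -0.0025]
```

>>> {"fn": "send_rows", "kwargs": {"moves": [[0,0,0.03,0,0,-0.0025],[0,0,0.0237,0,0,0],[0,0,0.01,0,0,0],[0,0,0,0,0,0],[0,0,0,0,0,0]]}}

```text
time: 24.28
eef_pos: [0.6094, -0.236, 0.0322]
eef_rot: [[-0.128, 0.992, -0.0], [0.992, 0.128, 0.001], [0.001, -0.0, -1.0]]
ft_force: [0.4, 0.2, 0.2]
opening: 0.0733
finger_force: 0.0
```

>>> {"fn": "send_rows", "kwargs": {"moves": [[0,0,0,0,0,0],[0,0,0,0,0,0],[0,0,0,0,0,0],[0,0,0,0,0,0]], "jaw": 1, "newtons": 20}}

```text
time: 24.78
eef_pos: [0.6091, -0.2364, 0.0319]
eef_rot: [[-0.127, 0.992, -0.001], [0.992, 0.127, 0.0], [0.0, -0.001, -1.0]]
ft_force: [-0.3, -1.1, 1.7]
opening: 0.0452
finger_force: 20.0
```

```bash
python3 -c "
from h import *
to(W(38,38,173),np.degrees(B[2])+0)"
```

```text
24.775 [ 0.6091 -0.2364  0.0319] [[-0.127, 0.992, -0.001], [0.992, 0.127, 0.0], [0.0, -0.001, -1.0]] [ 58.   60.3 -61.3  94.6  58.9  63.  -13.9] F [-0.3 -1.1  1.7] 0.045184058205620777 20.000512897968292
shift now [ 0.442   0.0141 -0.1409] after turn [ 0.4419  0.0148 -0.1411] turn [-0.0006 -0.0005 -0.0014]
```

>>> {"fn": "send_rows", "kwargs": {"moves": [[0,0,-0.03,0,0,0],[0,0,-0.05,0,0,0],[0,0,-0.06,0,0,0],[0.05,0.0018,0,0,0,0],[0.056,0.0018,0,0,0,0]]}}

```text
time: 25.4
eef_pos: [0.5997, -0.1305, 0.1747]
eef_rot: [[-0.125, 0.992, 0.002], [0.992, 0.125, -0.0], [-0.001, 0.002, -1.0]]
ft_force: [0.6, -0.1, 0.3]
opening: 0.0454
finger_force: 20.0
```

>>> {"fn": "send_rows", "kwargs": {"moves": [[0.056,0.0018,0,0,0,0],[0.056,0.0018,0,0,0,0],[0.056,0.0018,0,0,0,0],[0.056,0.0018,0,0,0,0],[0.056,0.0018,0,0,0,0]]}}

```text
time: 26.02
eef_pos: [0.5722, 0.1502, 0.174]
eef_rot: [[-0.128, 0.992, 0.001], [0.992, 0.128, 0.001], [0.0, 0.001, -1.0]]
ft_force: [1.1, -0.3, -0.4]
opening: 0.0454
finger_force: 20.0
```

>>> {"fn": "send_rows", "kwargs": {"moves": [[0.056,0.0018,0,0,0,0],[0,0,0.03,0,0,0],[0,0,0.03,0,0,0],[0,0,0,0,0,0],[0,0,0,0,0,0]]}}

```text
time: 26.65
eef_pos: [0.5676, 0.2045, 0.1139]
eef_rot: [[-0.127, 0.992, 0.0], [0.992, 0.127, 0.002], [0.002, 0.001, -1.0]]
ft_force: [0.2, 0.1, -0.2]
opening: 0.0455
finger_force: 20.0
```

>>> {"fn": "send_rows", "kwargs": {"moves": [[0,0,0,0,0,0],[0,0,0,0,0,0]]}}

```text
time: 26.9
eef_pos: [0.5675, 0.204, 0.113]
eef_rot: [[-0.127, 0.992, 0.0], [0.992, 0.127, 0.001], [0.001, 0.0, -1.0]]
ft_force: [0.8, 1.2, -0.1]
opening: 0.0456
finger_force: 20.0
```

```bash
python3 -c "
from h import *
to(W(38,38,44),np.degrees(B[2])+0)"
```

```text
26.9 [0.5675 0.204  0.113 ] [[-0.127, 0.992, 0.0], [0.992, 0.127, 0.001], [0.001, 0.0, -1.0]] [ 21.8  50.3 -65.1 101.   50.9  63.9 -53.4] F [ 0.8  1.2 -0.1] 0.04562350499640262 19.999899566173553
shift now [-0.0002 -0.0006  0.069 ] after turn [-0.0001 -0.0006  0.069 ] turn [ 0.0003 -0.001  -0.0017]
```

>>> {"fn": "send_rows", "kwargs": {"moves": [[0,-0.0005,0.02,0,0,0],[0,0,0.02,0,0,0],[0,0,0.02,0,0,0],[0,0,0.008,0,0,0],[0,0,0,0,0,0]]}}

```text
time: 27.52
eef_pos: [0.5658, 0.2041, 0.0431]
eef_rot: [[-0.128, 0.992, -0.002], [0.992, 0.128, 0.0], [0.001, -0.002, -1.0]]
ft_force: [0.7, 0.6, -0.8]
opening: 0.0454
finger_force: 20.0
```

>>> {"fn": "send_rows", "kwargs": {"moves": [[0,0,0,0,0,0],[0,0,0,0,0,0]]}}

```text
time: 27.78
eef_pos: [0.5664, 0.204, 0.0437]
eef_rot: [[-0.127, 0.992, -0.001], [0.992, 0.127, 0.001], [0.001, -0.001, -1.0]]
ft_force: [-0.5, 0.1, -0.9]
opening: 0.0453
finger_force: 20.0
```

>>> {"fn": "send_rows", "kwargs": {"moves": [[0,0,0,0,0,0],[0,0,0,0,0,0],[0,0,0,0,0,0],[0,0,-0.04,0,0,0],[0,0,-0.05,0,0,0]], "jaw": -0.26}}

```text
time: 28.4
eef_pos: [0.5657, 0.2034, 0.1339]
eef_rot: [[-0.127, 0.992, -0.004], [0.992, 0.127, 0.0], [0.001, -0.004, -1.0]]
ft_force: [1.6, 0.6, 0.8]
opening: 0.0576
finger_force: 0.0
```

>>> {"fn": "send_rows", "kwargs": {"moves": [[0,0,-0.04,0,0,0],[-0.0562,-0.0078,0,0,0,0],[-0.0562,-0.0078,0,0,0,0],[-0.0562,-0.0078,0,0,0,0],[-0.0562,-0.0078,0,0,0,0]], "jaw": -0.6}}

```text
time: 29.02
eef_pos: [0.5641, -0.025, 0.174]
eef_rot: [[-0.127, 0.992, -0.001], [0.992, 0.127, 0.0], [0.0, -0.001, -1.0]]
ft_force: [0.2, 0.1, 0.9]
opening: 0.0733
finger_force: 0.0
```

>>> {"fn": "send_rows", "kwargs": {"moves": [[-0.0562,-0.0078,0,0,0,0],[-0.0562,-0.0078,0,0,0,0],[-0.0562,-0.0078,0,0,0,0],[-0.0562,-0.0078,0,0,0,0],[-0.0562,-0.0078,0,0,0,0]]}}

```text
time: 29.65
eef_pos: [0.561, -0.3088, 0.1738]
eef_rot: [[-0.127, 0.992, -0.001], [0.992, 0.127, 0.0], [0.001, -0.001, -1.0]]
ft_force: [1.5, -0.5, 0.9]
opening: 0.0733
finger_force: 0.0
```

>>> {"fn": "send_rows", "kwargs": {"moves": [[-0.0562,-0.0078,0,0,0,0],[0,0,0.03,0,0,0],[0,0,0.04,0,0,0],[0,0,0,0,0,0],[0,0,0,0,0,0]]}}

```text
time: 30.28
eef_pos: [0.5615, -0.3632, 0.105]
eef_rot: [[-0.128, 0.992, 0.0], [0.992, 0.128, 0.001], [0.001, 0.0, -1.0]]
ft_force: [0.6, -0.2, -0.3]
opening: 0.0733
finger_force: 0.0
```

```bash
python3 - <<'E'
from h import *
to([.5614,-.364,.033],np.degrees(B[2])+0)
ros()
c=cap('top');cv2.imwrite('pics/p1.png',cv2.resize(c['image'][150:300,100:440,::-1],None,fx=2.3,fy=2.3,interpolation=cv2.INTER_CUBIC))
E
```

```text
30.275 [ 0.5615 -0.3632  0.105 ] [[-0.128, 0.992, 0.0], [0.992, 0.128, 0.001], [0.001, 0.0, -1.0]] [ 70.7  57.1 -65.9  91.   54.9  69.4   0.9] F [ 0.6 -0.2 -0.3] 0.07325247395719973 0.0
shift now [-0.0008 -0.0002  0.072 ] after turn [-0.0008 -0.0002  0.072 ] turn [ 0.0003 -0.0006 -0.0008]
top [399. 147.] 415 mid [ 0.7298 -0.3875] size [0.04  0.09  0.015] [154. 104.  55.]
top [391. 211.] 143 mid [ 0.5617 -0.3558] size [0.043 0.028 0.012] [211. 159.  98.]
top [368. 224.] 163 mid [ 0.5305 -0.2965] size [0.045 0.046 0.01 ] [158. 107.  55.]
top [426. 241.] 179 mid [ 0.4812 -0.4392] size [0.033 0.044 0.013] [233. 204.   0.]
top [357. 251.] 253 mid [ 0.459  -0.2631] size [0.043 0.043 0.012] [206. 154.  95.]
top [403. 261.] 258 mid [ 0.4339 -0.3789] size [0.043 0.044 0.013] [238. 132. 167.]
scene [200. 267.] 329 mid [ 0.4611 -0.2634] size [0.045 0.045 0.011] [211. 157. 103.]
scene [213. 297.] 254 mid [ 0.5312 -0.2936] size [0.048 0.038 0.008] [164. 113.  66.]
scene [334. 303.] 150 mid [ 0.7318 -0.1489] size [0.036 0.041 0.015] [156.  152.5 143. ]
scene [197. 325.] 75 mid [ 0.5471 -0.3575] size [0.016 0.025 0.009] [188. 140.  89.]
scene [148. 338.] 413 mid [ 0.4883 -0.4414] size [0.045 0.044 0.014] [227. 194.  10.]
scene [173. 366.] 451 mid [ 0.5671 -0.4462] size [0.045 0.045 0.012] [223. 125. 153.]
scene [256. 401.] 876 mid [ 0.7298 -0.389 ] size [0.04  0.093 0.008] [161. 109.  62.]
```

View pics/p1.png

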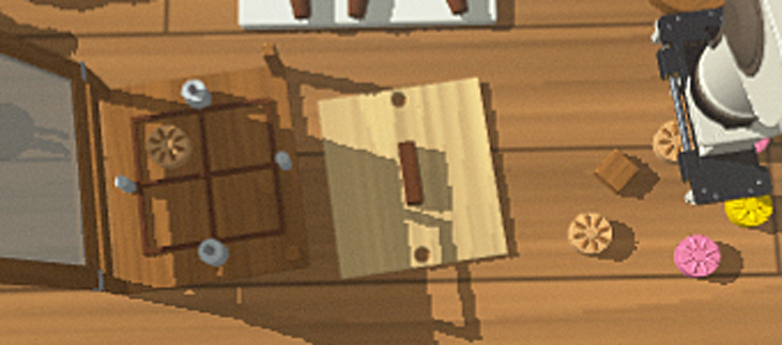

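The picture shows rosette A lying flat in the upper-left pocket, centred at about (168,146) in the crop, and the board flat on the bench. Next is rosette B.

>>> {"fn": "send_rows", "kwargs": {"moves": [[-0.0006,0,0.03,0,0,0],[0,0,0.03,0,0,0],[0,0,0.012,0,0,0],[0,0,0,0,0,0],[0,0,0,0,0,0]]}}

```text
time: 31.05
eef_pos: [0.5613, -0.3639, 0.0322]
eef_rot: [[-0.127, 0.992, -0.0], [0.992, 0.127, 0.001], [0.001, -0.0, -1.0]]
ft_force: [-0.1, -0.0, 0.5]
opening: 0.0738
finger_force: 0.0
```

>>> {"fn": "send_rows", "kwargs": {"moves": [[0,0,0,0,0,0],[0,0,0,0,0,0],[0,0,0,0,0,0],[0,0,0,0,0,0]], "jaw": 1}}

```text
time: 31.55
eef_pos: [0.5608, -0.3642, 0.032]
eef_rot: [[-0.127, 0.992, -0.001], [0.992, 0.127, 0.0], [0.0, -0.001, -1.0]]
ft_force: [-1.1, -0.1, 2.0]
opening: 0.0453
finger_force: 20.0
```

>>> {"fn": "send_rows", "kwargs": {"moves": [[0,0,-0.03,0,0,0],[0,0,-0.05,0,0,0],[0,0,-0.06,0,0,0],[0.0541,0.0087,0,0,0,0],[0.0541,0.0087,0,0,0,0]]}}

```text
time: 32.17
eef_pos: [0.5649, -0.2538, 0.1748]
eef_rot: [[-0.125, 0.992, 0.002], [0.992, 0.125, -0.001], [-0.001, 0.002, -1.0]]
ft_force: [1.4, 0.4, -0.7]
opening: 0.0457
finger_force: 20.0
```

>>> {"fn": "send_rows", "kwargs": {"moves": [[0.0541,0.0087,0,0,0,0],[0.0541,0.0087,0,0,0,0],[0.0541,0.0087,0,0,0,0],[0.0541,0.0087,0,0,0,0],[0.0541,0.0087,0,0,0,0]]}}

```text
time: 32.8
eef_pos: [0.5731, 0.0212, 0.1738]
eef_rot: [[-0.128, 0.992, 0.001], [0.992, 0.128, -0.0], [-0.0, 0.001, -1.0]]
ft_force: [0.8, -0.5, -1.0]
opening: 0.0456
finger_force: 20.0
```

>>> {"fn": "send_rows", "kwargs": {"moves": [[0.0541,0.0087,0,0,0,0],[0.0541,0.0087,0,0,0,0],[0,0,0.03,0,0,0],[0,0,0.03,0,0,0],[0,0,0,0,0,0]]}}

```text
time: 33.42
eef_pos: [0.5752, 0.1287, 0.1115]
eef_rot: [[-0.128, 0.992, -0.004], [0.992, 0.128, -0.001], [-0.0, -0.004, -1.0]]
ft_force: [-0.0, -0.4, 0.3]
opening: 0.0456
finger_force: 20.0
```

>>> {"fn": "send_rows", "kwargs": {"moves": [[0,0,0,0,0,0],[0,0,0,0,0,0],[0,0,0,0,0,0]]}}

```text
time: 33.8
eef_pos: [0.577, 0.1288, 0.113]
eef_rot: [[-0.127, 0.992, 0.0], [0.992, 0.127, 0.001], [0.001, 0.0, -1.0]]
ft_force: [0.4, 0.2, -0.0]
opening: 0.0454
finger_force: 20.0
```

```bash
python3 -c "
from h import *
to(W(38,-38,44),np.degrees(B[2])+0)"
```

```text
33.8 [0.577  0.1288 0.113 ] [[-0.127, 0.992, 0.0], [0.992, 0.127, 0.001], [0.001, 0.0, -1.0]] [ 29.9  49.7 -65.8 102.7  51.1  63.4 -47. ] F [ 0.4  0.2 -0. ] 0.04540005603836791 19.999933540821075
shift now [-0.0004 -0.0003  0.069 ] after turn [-0.0003 -0.0003  0.069 ] turn [ 0.0004 -0.0007 -0.0017]
```

>>> {"fn": "send_rows", "kwargs": {"moves": [[0,0,0.02,0,0,0],[0,0,0.02,0,0,0],[0,0,0.02,0,0,0],[0,0,0.008,0,0,0],[0,0,0,0,0,0]]}}

```text
time: 34.42
eef_pos: [0.5757, 0.1291, 0.043]
eef_rot: [[-0.128, 0.992, -0.002], [0.992, 0.128, 0.001], [0.001, -0.002, -1.0]]
ft_force: [0.7, 0.1, -0.8]
opening: 0.0457
finger_force: 20.0
```

>>> {"fn": "send_rows", "kwargs": {"moves": [[0,0,0,0,0,0],[0,0,0,0,0,0]]}}

```text
time: 34.67
eef_pos: [0.5763, 0.1289, 0.0437]
eef_rot: [[-0.127, 0.992, -0.001], [0.992, 0.127, 0.001], [0.001, -0.001, -1.0]]
ft_force: [-0.2, 0.1, -0.1]
opening: 0.0458
finger_force: 20.0
```

>>> {"fn": "send_rows", "kwargs": {"moves": [[0,0,0,0,0,0],[0,0,0,0,0,0],[0,0,0,0,0,0],[0,0,-0.04,0,0,0],[0,0,-0.05,0,0,0]], "jaw": -0.26}}

```text
time: 35.3
eef_pos: [0.5756, 0.1285, 0.1339]
eef_rot: [[-0.127, 0.992, -0.004], [0.992, 0.127, 0.0], [0.001, -0.004, -1.0]]
ft_force: [0.8, -0.1, 0.1]
opening: 0.0578
finger_force: 0.0
```

>>> {"fn": "send_rows", "kwargs": {"moves": [[0,0,-0.04,0,0,0],[-0.0534,-0.0237,0,0,0,0],[-0.0534,-0.0237,0,0,0,0],[-0.0534,-0.0237,0,0,0,0],[-0.0534,-0.0237,0,0,0,0]], "jaw": -0.6}}

```text
time: 35.92
eef_pos: [0.509, -0.097, 0.1739]
eef_rot: [[-0.127, 0.992, -0.001], [0.992, 0.127, -0.0], [0.0, -0.001, -1.0]]
ft_force: [0.8, 0.1, 0.6]
opening: 0.0734
finger_force: 0.0
```

>>> {"fn": "send_rows", "kwargs": {"moves": [[-0.0534,-0.0237,0,0,0,0],[-0.0534,-0.0237,0,0,0,0],[-0.0534,-0.0237,0,0,0,0],[0,0,0.03,0,0,0],[0,0,0.04,0,0,0]]}}

```text
time: 36.55
eef_pos: [0.4596, -0.265, 0.1037]
eef_rot: [[-0.124, 0.992, 0.001], [0.992, 0.124, -0.001], [-0.001, 0.001, -1.0]]
ft_force: [0.9, -0.7, -0.7]
opening: 0.0736
finger_force: 0.0
```

>>> {"fn": "send_rows", "kwargs": {"moves": [[0,0,0,0,0,0],[0,0,0,0,0,0],[0,0,0,0,0,0]]}}

```text
time: 36.92
eef_pos: [0.4606, -0.2631, 0.1054]
eef_rot: [[-0.128, 0.992, 0.001], [0.992, 0.128, -0.001], [-0.001, 0.001, -1.0]]
ft_force: [-0.4, -0.8, 0.6]
opening: 0.0733
finger_force: 0.0
```

```bash
python3 - <<'E'
from h import *
to([.4605,-.2634,.033],np.degrees(B[2])+0)
ros()
E
```

```text
36.925 [ 0.4606 -0.2631  0.1054] [[-0.128, 0.992, 0.001], [0.992, 0.128, -0.001], [-0.001, 0.001, -1.0]] [ 77.8  49.  -70.7 111.5  54.   61.7  -9.7] F [-0.4 -0.8  0.6] 0.07334861586453216 0.0
shift now [-0.0003 -0.0002  0.0724] after turn [-0.0003 -0.0002  0.0724] turn [ 0.0009  0.0007 -0.0006]
top [401. 147.] 488 mid [ 0.7296 -0.3952] size [0.041 0.107 0.015] [149. 100.  51.]
top [351. 252.] 69 mid [ 0.4589 -0.2486] size [0.038 0.015 0.013] [208. 154. 100.]
scene [197. 271.] 134 mid [ 0.4614 -0.2737] size [0.045 0.026 0.01 ] [191.  140.5  90.5]
scene [152. 299.] 389 mid [ 0.4324 -0.3799] size [0.047 0.047 0.012] [232. 133. 162.]
scene [213. 298.] 284 mid [ 0.5319 -0.2976] size [0.048 0.045 0.008] [166. 113.  64.]
scene [332. 306.] 108 mid [ 0.7317 -0.1502] size [0.037 0.037 0.005] [159. 155. 146.]
scene [148. 338.] 416 mid [ 0.4881 -0.4414] size [0.047 0.044 0.012] [155. 129.  10.]
scene [173. 366.] 451 mid [ 0.5671 -0.4462] size [0.045 0.045 0.012] [233. 133. 165.]
scene [123. 384.] 117 mid [ 0.511  -0.5315] size [0.043 0.036 0.003] [144. 145. 153.]
scene [256. 401.] 871 mid [ 0.7297 -0.3891] size [0.04  0.093 0.008] [164. 111.  63.]
```

>>> {"fn": "send_rows", "kwargs": {"moves": [[0,0,0.03,0,0,0],[0,0,0.03,0,0,0],[0,0,0.0124,0,0,0],[0,0,0,0,0,0],[0,0,0,0,0,0]]}}

```text
time: 37.65
eef_pos: [0.4602, -0.2631, 0.0325]
eef_rot: [[-0.127, 0.992, 0.0], [0.992, 0.127, 0.0], [-0.0, 0.0, -1.0]]
ft_force: [-0.2, 0.1, 0.1]
opening: 0.0734
finger_force: 0.0
```

>>> {"fn": "send_rows", "kwargs": {"moves": [[0,0,0,0,0,0],[0,0,0,0,0,0],[0,0,0,0,0,0],[0,0,0,0,0,0]], "jaw": 1}}

```text
time: 38.15
eef_pos: [0.4594, -0.2631, 0.0316]
eef_rot: [[-0.127, 0.992, -0.001], [0.992, 0.127, 0.0], [0.0, -0.001, -1.0]]
ft_force: [-0.2, -0.5, 2.1]
opening: 0.0454
finger_force: 20.0
```

>>> {"fn": "send_rows", "kwargs": {"moves": [[0,0,-0.03,0,0,0],[0,0,-0.05,0,0,0],[0,0,-0.06,0,0,0],[0.0534,0.0129,0,0,0,0],[0.0534,0.0129,0,0,0,0]]}}

```text
time: 38.78
eef_pos: [0.4717, -0.1535, 0.1721]
eef_rot: [[-0.124, 0.992, 0.0], [0.992, 0.124, 0.0], [0.0, 0.0, -1.0]]
ft_force: [0.3, 0.4, -1.1]
opening: 0.0455
finger_force: 20.0
```

>>> {"fn": "send_rows", "kwargs": {"moves": [[0.0534,0.0129,0,0,0,0],[0.0534,0.0129,0,0,0,0],[0.0534,0.0129,0,0,0,0],[0.0534,0.0129,0,0,0,0],[0.0534,0.0129,0,0,0,0]]}}

```text
time: 39.4
eef_pos: [0.5014, 0.1206, 0.1714]
eef_rot: [[-0.127, 0.992, -0.001], [0.992, 0.127, 0.0], [0.0, -0.001, -1.0]]
ft_force: [0.8, -0.5, -0.5]
opening: 0.0456
finger_force: 20.0
```

>>> {"fn": "send_rows", "kwargs": {"moves": [[0,0,0.03,0,0,0],[0,0,0.03,0,0,0],[0,0,0,0,0,0],[0,0,0,0,0,0],[0,0,0,0,0,0]]}}

```text
time: 40.02
eef_pos: [0.5022, 0.1193, 0.1127]
eef_rot: [[-0.127, 0.992, 0.001], [0.992, 0.127, 0.001], [0.001, 0.001, -1.0]]
ft_force: [0.5, -0.0, -0.8]
opening: 0.0451
finger_force: 20.0
```

```bash
python3 -c "
from h import *
to(W(-38,-38,44),np.degrees(B[2])+0)"
```

```text
40.025 [0.5022 0.1193 0.1127] [[-0.127, 0.992, 0.001], [0.992, 0.127, 0.001], [0.001, 0.001, -1.0]] [ 34.1  43.9 -67.5 113.3  49.   58.  -50. ] F [ 0.5 -0.  -0.8] 0.045059813333091094 19.99990850687027
shift now [-0.0006 -0.001   0.0687] after turn [-0.0005 -0.0009  0.0687] turn [ 0.0007 -0.001  -0.0018]
```

>>> {"fn": "send_rows", "kwargs": {"moves": [[-0.0005,-0.0009,0.02,0,0,0],[0,0,0.02,0,0,0],[0,0,0.02,0,0,0],[0,0,0.008,0,0,0],[0,0,0,0,0,0]]}}

```text
time: 40.65
eef_pos: [0.4999, 0.1189, 0.0427]
eef_rot: [[-0.128, 0.992, -0.003], [0.992, 0.128, 0.001], [0.001, -0.002, -1.0]]
ft_force: [0.4, -0.2, -1.1]
opening: 0.0454
finger_force: 20.0
```

>>> {"fn": "send_rows", "kwargs": {"moves": [[0,0,0,0,0,0],[0,0,0,0,0,0]]}}

```text
time: 40.9
eef_pos: [0.5006, 0.1187, 0.0435]
eef_rot: [[-0.127, 0.992, -0.001], [0.992, 0.127, 0.001], [0.001, -0.001, -1.0]]
ft_force: [0.1, -0.3, -0.5]
opening: 0.0459
finger_force: 20.0
```

>>> {"fn": "send_rows", "kwargs": {"moves": [[0,0,0,0,0,0],[0,0,0,0,0,0],[0,0,0,0,0,0],[0,0,-0.04,0,0,0],[0,0,-0.05,0,0,0]], "jaw": -0.26}}

```text
time: 41.52
eef_pos: [0.4997, 0.1184, 0.1338]
eef_rot: [[-0.128, 0.992, -0.004], [0.992, 0.128, 0.001], [0.001, -0.003, -1.0]]
ft_force: [1.6, -0.0, -0.1]
opening: 0.0577
finger_force: 0.0
```

>>> {"fn": "send_rows", "kwargs": {"moves": [[0,0,-0.04,0,0,0],[-0.0467,0.0008,0,0,0,0],[-0.0467,0.0008,0,0,0,0],[-0.0467,0.0008,0,0,0,0],[-0.0467,0.0008,0,0,0,0]]}}

```text
time: 42.15
eef_pos: [0.5277, -0.068, 0.1735]
eef_rot: [[-0.127, 0.992, -0.001], [0.992, 0.127, 0.0], [0.0, -0.001, -1.0]]
ft_force: [1.5, -0.2, -0.4]
opening: 0.058
finger_force: 0.0
```

>>> {"fn": "send_rows", "kwargs": {"moves": [[0,0,0,0,0,-0.1745],[0,0,0,0,0,-0.1745],[0,0,0,0,0,-0.1745],[0,0,0,0,0,-0.1745],[0,0,0,0,0,-0.1745]]}}

```text
time: 42.78
eef_pos: [0.5275, -0.0664, 0.1734]
eef_rot: [[-0.845, 0.535, -0.001], [0.535, 0.845, 0.0], [0.001, -0.0, -1.0]]
ft_force: [-0.2, 0.9, 0.7]
opening: 0.0577
finger_force: 0.0
```

>>> {"fn": "send_rows", "kwargs": {"moves": [[0,0,0,0,0,-0.1745],[0,0,0,0,0,-0.1745],[0,0,0,0,0,-0.1745],[0,0,0,0,0,-0.175],[0,0,0,0,0,0]]}}

```text
time: 43.4
eef_pos: [0.5275, -0.0663, 0.1733]
eef_rot: [[-0.992, -0.126, -0.001], [-0.126, 0.992, 0.001], [0.001, 0.001, -1.0]]
ft_force: [-0.7, 1.0, 0.7]
opening: 0.0578
finger_force: 0.0
```

>>> {"fn": "send_rows", "kwargs": {"moves": [[0,0,0,0,0,0],[0,0,0,0,0,0]]}}

```text
time: 43.65
eef_pos: [0.5276, -0.0664, 0.1734]
eef_rot: [[-0.992, -0.126, -0.001], [-0.126, 0.992, 0.0], [0.001, 0.0, -1.0]]
ft_force: [-0.4, 0.5, -0.5]
opening: 0.058
finger_force: 0.0
```

```bash
python3 - <<'E'
from h import *
to([.5286,-.0664,.0375])
c=cap('top');d=cap('scene')
a=cv2.resize(c['image'][150:300,100:300,::-1],(533,400),interpolation=cv2.INTER_CUBIC)
b=cv2.resize(d['image'][30:230,200:450,::-1],(267,400),interpolation=cv2.INTER_CUBIC)
cv2.imwrite('pics/p3.png',np.hstack([a,b]))
# rosette heights in pockets
for x,y in((38,38),(38,-38),(-38,-38),(-38,38)):
    for n,cc in(('t',c),('s',d)):
        q=proj(cc,W(x,y,36));pp=np.array([dep(cc,q[0]+i,q[1]+j) for i in range(-9,10) for j in range(-9,10)]);k=pp[(pp[:,2]>.03)&(pp[:,2]<.045)]
        if len(k): m=(k.min(0)+k.max(0))/2; print(n,x,y,len(k),np.round(m[:2]-W(x,y)[:2],4),'z 5/50/95',np.percentile(k[:,2],[5,50,95]).round(4))
E
```

```text
43.65 [ 0.5276 -0.0664  0.1734] [[-0.992, -0.126, -0.001], [-0.126, 0.992, 0.0], [0.001, 0.0, -1.0]] [ 60.8  54.4 -85.5 108.8  56.7  75.7  55. ] F [-0.4  0.5 -0.5] 0.05795804150254413 0.0
shift now [-0.0012 -0.0002  0.1359] after turn [-1.000e-03 -1.000e-04  1.359e-01] turn [ 0.0004 -0.0012 -0.0029]
t 38 38 202 [-0.0066 -0.0026] z 5/50/95 [0.0322 0.0356 0.0401]
s 38 38 184 [-0.0074 -0.0043] z 5/50/95 [0.0329 0.0366 0.0397]
t 38 -38 229 [-0.0022 -0.0022] z 5/50/95 [0.0316 0.0349 0.0387]
s 38 -38 238 [-0.0007 -0.0001] z 5/50/95 [0.0329 0.0365 0.0396]
t -38 -38 240 [-0.0026 -0.0013] z 5/50/95 [0.0317 0.0354 0.0399]
s -38 -38 226 [ 0.0012 -0.0002] z 5/50/95 [0.0325 0.0365 0.0398]
```

View pics/p3.png

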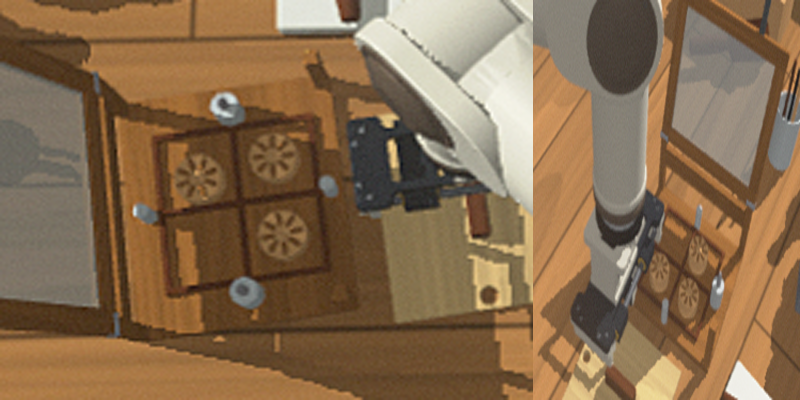

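All three rosettes lie flat in separate pockets (crop ≈(200,180), (272,157), (284,235)); the gripper is over the board. Now I re-grip the board.

>>> {"fn": "send_rows", "kwargs": {"moves": [[-0.001,0,0.03,0,0,-0.003],[0,0,0.04,0,0,0],[0,0,0.03,0,0,0],[0,0,0.02,0,0,0],[0,0,0,0,0,0]]}}

```text
time: 44.38
eef_pos: [0.5278, -0.066, 0.0525]
eef_rot: [[-0.991, -0.13, -0.003], [-0.13, 0.991, 0.001], [0.003, 0.001, -1.0]]
ft_force: [0.1, -0.0, 0.2]
opening: 0.0577
finger_force: 0.0
```

>>> {"fn": "send_rows", "kwargs": {"moves": [[0,0,0,0,0,0],[0,0,0,0,0,0],[0,0,0,0,0,0]]}}

```text
time: 44.75
eef_pos: [0.5289, -0.0663, 0.0542]
eef_rot: [[-0.991, -0.13, -0.0], [-0.13, 0.991, 0.0], [-0.0, 0.0, -1.0]]
ft_force: [0.1, -0.2, 0.2]
opening: 0.058
finger_force: 0.0
```

```bash
python3 -c "
from h import *
to([.5286,-.0664,.0375])"
```

```text
44.75 [ 0.5289 -0.0663  0.0542] [[-0.991, -0.13, -0.0], [-0.13, 0.991, 0.0], [-0.0, 0.0, -1.0]] [ 56.4  61.5 -75.2 112.1  67.1  67.2  50.3] F [ 0.1 -0.2  0.2] 0.05797838545391285 0.0
shift now [ 0.0003 -0.0001  0.0167] after turn [ 0.0003 -0.0001  0.0167] turn [0.0003 0.     0.0017]
```

>>> {"fn": "send_rows", "kwargs": {"moves": [[0.0003,0,0.009,0,0,0.0015],[0,0,0.0077,0,0,0],[0,0,0,0,0,0],[0,0,0,0,0,0]]}}

```text
time: 45.25
eef_pos: [0.5281, -0.066, 0.0366]
eef_rot: [[-0.992, -0.129, -0.001], [-0.129, 0.992, 0.001], [0.001, 0.001, -1.0]]
ft_force: [-0.9, 1.1, 0.1]
opening: 0.0579
finger_force: 0.0
```

>>> {"fn": "send_rows", "kwargs": {"moves": [[0,0,0,0,0,0],[0,0,0,0,0,0],[0,0,0,0,0,0],[0,0,0,0,0,0],[0,0,0,0,0,0]], "jaw": 1, "newtons": 30}}

```text
time: 45.88
eef_pos: [0.5281, -0.0663, 0.0367]
eef_rot: [[-0.992, -0.129, -0.001], [-0.129, 0.992, 0.0], [0.001, 0.001, -1.0]]
ft_force: [-0.3, -0.6, 0.9]
opening: 0.0197
finger_force: 30.0
```

```bash
python3 -c "
from h import *
to([.5286,-.0664,.0372])"
```

```text
45.875 [ 0.5281 -0.0663  0.0367] [[-0.992, -0.129, -0.001], [-0.129, 0.992, 0.0], [0.001, 0.001, -1.0]] [ 55.8  62.6 -73.7 112.3  68.7  66.1  49.5] F [-0.3 -0.6  0.9] 0.01973749855015238 30.000096559524536
shift now [-0.0004 -0.0002 -0.0005] after turn [-0.0004 -0.0002 -0.0005] turn [ 0.0006 -0.0011  0.0004]
```

>>> {"fn": "send_rows", "kwargs": {"moves": [[0,0,-0.015,0,0,0],[0,0,-0.03,0,0,0],[0,0,-0.03,0,0,0],[0,0,-0.03,0,0,0],[0,0,-0.03,0,0,0]]}}

```text
time: 46.5
eef_pos: [0.5278, -0.0661, 0.1731]
eef_rot: [[-0.992, -0.13, -0.002], [-0.13, 0.992, 0.001], [0.002, 0.001, -1.0]]
ft_force: [0.1, -0.3, -3.6]
opening: 0.0194
finger_force: 30.0
```

>>> {"fn": "send_rows", "kwargs": {"moves": [[0,0,0,0,0,0],[-0.0035,0.0225,0,0,0,0],[-0.005,0.032,0,0,0,0],[-0.005,0.032,0,0,0,0],[-0.005,0.032,0,0,0,0]]}}

```text
time: 47.12
eef_pos: [0.5304, 0.0542, 0.1704]
eef_rot: [[-0.992, -0.129, -0.003], [-0.129, 0.992, 0.0], [0.003, 0.0, -1.0]]
ft_force: [0.1, 0.1, -3.7]
opening: 0.0196
finger_force: 30.0
```

>>> {"fn": "send_rows", "kwargs": {"moves": [[-0.005,0.032,0,0,0,0],[-0.005,0.032,0,0,0,0],[-0.0045,0.029,0,0,0,0],[-0.002,0.0135,0,0,0,0],[0,0,0,0,0,0]]}}

```text
time: 47.75
eef_pos: [0.5334, 0.1618, 0.1712]
eef_rot: [[-0.991, -0.131, -0.002], [-0.131, 0.991, 0.0], [0.002, 0.0, -1.0]]
ft_force: [-0.2, -1.0, -2.9]
opening: 0.0198
finger_force: 30.0
```

>>> {"fn": "send_rows", "kwargs": {"moves": [[0,0,0,0,0,0],[0,0,0,0,0,0],[0,0,0,0,0,0]]}}

```text
time: 48.12
eef_pos: [0.5342, 0.1604, 0.1717]
eef_rot: [[-0.992, -0.128, -0.001], [-0.128, 0.992, 0.0], [0.001, 0.0, -1.0]]
ft_force: [-0.0, 0.4, -2.2]
opening: 0.0197
finger_force: 30.0
```

```bash
python3 -c "
from h import *
to([.5331,.1611,.0828])"
```

```text
48.125 [0.5342 0.1604 0.1717] [[-0.992, -0.128, -0.001], [-0.128, 0.992, 0.0], [0.001, 0.0, -1.0]] [ 33.9  51.9 -80.5 105.3  54.1  73.3  34.7] F [-0.   0.4 -2.2] 0.019733463351172213 29.999387562274933
shift now [0.0009 0.0008 0.0889] after turn [0.001  0.0008 0.0889] turn [ 0.0004 -0.0013 -0.001 ]
```

>>> {"fn": "send_rows", "kwargs": {"moves": [[0.0009,0.0007,0.015,0,0,-0.001],[0,0,0.015,0,0,0],[0,0,0.004,0,0,0],[0,0,0,0,0,0],[0,0,0,0,0,0]]}}

```text
time: 48.75
eef_pos: [0.5331, 0.1623, 0.1381]
eef_rot: [[-0.991, -0.13, -0.001], [-0.13, 0.991, 0.001], [0.001, 0.001, -1.0]]
ft_force: [0.7, 0.1, -2.6]
opening: 0.0199
finger_force: 30.0
```

>>> {"fn": "send_rows", "kwargs": {"moves": [[0,0,0,0,0,0],[0,0,0,0,0,0]]}}

```text
time: 49.0
eef_pos: [0.5331, 0.162, 0.1381]
eef_rot: [[-0.992, -0.13, -0.001], [-0.13, 0.992, 0.001], [0.001, 0.001, -1.0]]
ft_force: [0.2, 1.0, -3.9]
opening: 0.0196
finger_force: 30.0
```

```bash
python3 - <<'E'
from h import *
to([.5331,.1611,.0828])
c=cap('top');d=cap('scene')
a=cv2.resize(c['image'][150:300,100:300,::-1],(533,400),interpolation=cv2.INTER_CUBIC)
b=cv2.resize(d['image'][60:230,270:440,::-1],(267,400),interpolation=cv2.INTER_CUBIC)
cv2.imwrite('pics/p4.png',np.hstack([a,b]))
E
```

```text
49.0 [0.5331 0.162  0.1381] [[-0.992, -0.13, -0.001], [-0.13, 0.992, 0.001], [0.001, 0.001, -1.0]] [ 32.6  53.8 -77.9 106.7  56.7  70.7  33.2] F [ 0.2  1.  -3.9] 0.019632980274599452 29.99940723180771
shift now [ 0.0001 -0.001   0.0553] after turn [ 0.0001 -0.0009  0.0553] turn [ 0.0007 -0.0007  0.0014]
```

View pics/p4.png

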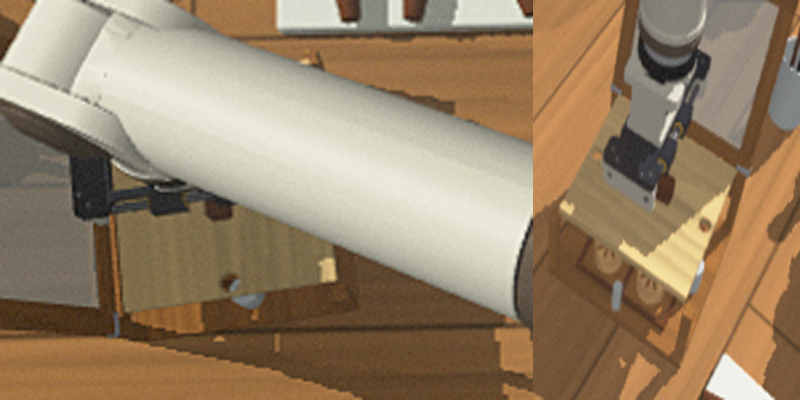

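The board hangs level over the box, its lower hole at crop ≈(232,282) over pin0. I lower it stepwise, watching the force.

>>> {"fn": "send_rows", "kwargs": {"moves": [[0,-0.0008,0.01,0,0,0.001],[0,0,0.012,0,0,0],[0,0,0.008,0,0,0],[0,0,0,0,0,0],[0,0,0,0,0,0]]}}

```text
time: 49.72
eef_pos: [0.5331, 0.1615, 0.108]
eef_rot: [[-0.992, -0.129, -0.001], [-0.129, 0.992, 0.001], [0.001, 0.001, -1.0]]
ft_force: [-0.4, -0.2, -2.7]
opening: 0.0195
finger_force: 30.0
```

>>> {"fn": "send_rows", "kwargs": {"moves": [[0,0,0.006,0,0,0],[0,0,0.004,0,0,0],[0,0,0,0,0,0]]}}

```text
time: 50.1
eef_pos: [0.5328, 0.161, 0.0974]
eef_rot: [[-0.992, -0.129, -0.002], [-0.129, 0.992, 0.0], [0.002, 0.001, -1.0]]
ft_force: [0.6, -0.1, -2.3]
opening: 0.0197
finger_force: 30.0
```

```bash
python3 -c "
from h import *
to([.5331,.1611,.0828])"
```

```text
50.1 [0.5328 0.161  0.0974] [[-0.992, -0.129, -0.002], [-0.129, 0.992, 0.0], [0.002, 0.001, -1.0]] [ 31.2  56.3 -74.7 107.9  60.   67.7  31.5] F [ 0.6 -0.1 -2.3] 0.019688529353966658 29.99950110912323
shift now [-0.0004 -0.      0.0146] after turn [-0.0003  0.      0.0146] turn [ 0.0005 -0.0018  0.0004]
```

>>> {"fn": "send_rows", "kwargs": {"moves": [[0,0,0.006,0,0,0],[0,0,0.005,0,0,0],[0,0,0.003,0,0,0],[0,0,0.001,0,0,0],[0,0,0,0,0,0]]}}

```text
time: 50.72
eef_pos: [0.533, 0.1613, 0.0829]
eef_rot: [[-0.992, -0.129, -0.001], [-0.129, 0.992, 0.001], [0.001, 0.001, -1.0]]
ft_force: [-0.6, 0.3, -3.4]
opening: 0.0198
finger_force: 30.0
```

>>> {"fn": "send_rows", "kwargs": {"moves": [[0,0,0,0,0,0],[0,0,0,0,0,0]]}}

```text
time: 50.98
eef_pos: [0.5331, 0.1613, 0.0829]
eef_rot: [[-0.992, -0.129, -0.001], [-0.129, 0.992, 0.001], [0.001, 0.001, -1.0]]
ft_force: [0.2, 0.4, -3.2]
opening: 0.0197
finger_force: 30.0
```

Height is right, but the weight is still on the gripper; lower the last millimetre, then release.

>>> {"fn": "send_rows", "kwargs": {"moves": [[0,0,0.001,0,0,0],[0,0,0,0,0,0],[0,0,0.001,0,0,0],[0,0,0,0,0,0],[0,0,0,0,0,0]]}}

```text
time: 51.6
eef_pos: [0.5331, 0.1613, 0.0827]
eef_rot: [[-0.992, -0.129, -0.0], [-0.129, 0.992, -0.0], [0.0, -0.0, -1.0]]
ft_force: [-5.5, -3.6, 13.3]
opening: 0.0196
finger_force: 30.0
```

>>> {"fn": "send_rows", "kwargs": {"moves": [[0,0,0,0,0,0],[0,0,0,0,0,0],[0,0,-0.02,0,0,0],[0,0,-0.04,0,0,0],[0,0,-0.05,0,0,0]], "jaw": 0.2}}

```text
time: 52.22
eef_pos: [0.5327, 0.1613, 0.1925]
eef_rot: [[-0.992, -0.13, -0.002], [-0.13, 0.992, 0.001], [0.002, 0.001, -1.0]]
ft_force: [0.5, -0.9, 0.3]
opening: 0.0368
finger_force: 0.0
```

>>> {"fn": "send_rows", "kwargs": {"moves": [[0,0,-0.05,0,0,0],[0,0,-0.05,0,0,0],[0,0,-0.05,0,0,0],[0,0,-0.05,0,0,0],[0,0,-0.035,0,0,0]]}}

```text
time: 52.85
eef_pos: [0.5328, 0.1623, 0.4296]
eef_rot: [[-0.991, -0.131, 0.002], [-0.131, 0.991, 0.001], [-0.002, 0.001, -1.0]]
ft_force: [1.1, -0.5, -0.3]
opening: 0.037
finger_force: 0.0
```

>>> {"fn": "send_rows", "kwargs": {"moves": [[0,0,0,0,0,0],[0,0,0,0,0,0],[0,0,0,0,0,0]], "jaw": 0.4}}

```text
time: 53.22
eef_pos: [0.5329, 0.1607, 0.4248]
eef_rot: [[-0.992, -0.129, -0.003], [-0.129, 0.992, 0.0], [0.003, 0.0, -1.0]]
ft_force: [-0.6, -0.5, 0.9]
opening: 0.0277
finger_force: 0.0
```

```bash
python3 - <<'E'
from h import *
to([.5114,.3334,.341])
for n in('top','scene'):
    c=cap(n);U,V=np.meshgrid(np.arange(150,260) if n=='top' else np.arange(270,420),np.arange(160,290) if n=='top' else np.arange(90,220))
    p=np.array([dep(c,u,v) for u,v in zip(U.ravel(),V.ravel())]);cb,sb=np.cos(B[2]),np.sin(B[2]);q=p[:,:2]-B[:2]
    X=1e3*np.c_[cb*q[:,0]+sb*q[:,1],-sb*q[:,0]+cb*q[:,1],p[:,2]]
    k=X[(abs(X[:,2]-56)<5)&(abs(X[:,0])<115)&(abs(X[:,1])<105)]
    print(n,len(k),k.min(0).round(1),k.max(0).round(1),'z',np.percentile(k[:,2],[10,50,90]).round(1))
    if len(k)>50:
        A=np.c_[k[:,:2],np.ones(len(k))];print('plane',np.linalg.lstsq(A,k[:,2],rcond=None)[0])
    g=X[(X[:,2]>76)&(X[:,2]<86)&(abs(X[:,0])<50)&(abs(X[:,1])<25)]
    if len(g)>20: print('grip',g.min(0).round(1),g.max(0).round(1))
    hb=X[(X[:,2]>325)&(X[:,2]<350)]
cv2.imwrite('pics/p5.png',c['image'][:,:,::-1])
E
```

```text
53.225 [0.5329 0.1607 0.4248] [[-0.992, -0.129, -0.003], [-0.129, 0.992, 0.0], [0.003, 0.0, -1.0]] [ 37.6  32.9 -86.   87.2  32.6  90.3  50. ] F [-0.6 -0.5  0.9] 0.027716458039032495 0.0
shift now [-0.0012  0.174   0.0838] after turn [-0.0008  0.174   0.0838] turn [ 0.0005 -0.0029  0.0008]
top 226 [-115.   -98.6   51. ] [108.5 100.9  61. ] z [52.4 55.1 58.3]
plane [-4.27996789e-03 -2.90753721e-03  5.51136768e+01]
scene 4644 [-114.6 -100.2   51. ] [114.2 104.8  61. ] z [54.5 56.4 58.2]
plane [-6.47210605e-04 -1.54161471e-03  5.63283388e+01]
grip [-34.5 -12.1  76.2] [35.2 11.5 85.8]
```

View pics/p5.png

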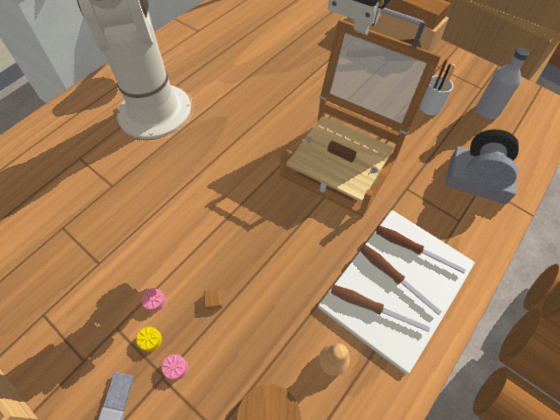

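The picture shows the board seated in the box (grip at (342,151)), measured level with top at 56 mm. The offcut and the coloured discs are untouched. Now the lid handle.

>>> {"fn": "send_rows", "kwargs": {"moves": [[0,0.04,0,0,0,0],[0,0.05,0,0,0,0],[0,0.05,0,0,0,0],[0,0.034,0,0,0,0],[0,0,0,0,0,0]]}}

```text
time: 53.95
eef_pos: [0.5086, 0.3368, 0.4254]
eef_rot: [[-0.991, -0.135, -0.003], [-0.135, 0.991, 0.001], [0.003, 0.002, -1.0]]
ft_force: [0.0, -0.6, -0.1]
opening: 0.0277
finger_force: 0.0
```

>>> {"fn": "send_rows", "kwargs": {"moves": [[0,0,0,0,0,0],[0,0,0,0,0,0],[0,0,0,0,0,0]]}}

```text
time: 54.32
eef_pos: [0.5118, 0.3322, 0.4258]
eef_rot: [[-0.992, -0.127, -0.001], [-0.127, 0.992, 0.0], [0.001, 0.0, -1.0]]
ft_force: [0.5, -0.1, 0.2]
opening: 0.0273
finger_force: 0.0
```

```bash
python3 - <<'E'
from h import *
to(W(0,174.9,341))
# bar position from depth
d=cap('scene')
p=np.array([dep(d,u,v) for u in range(320,460) for v in range(0,70)]);cb,sb=np.cos(B[2]),np.sin(B[2]);q=p[:,:2]-B[:2]
X=1e3*np.c_[cb*q[:,0]+sb*q[:,1],-sb*q[:,0]+cb*q[:,1],p[:,2]]
k=X[(abs(X[:,2]-340)<12)&(abs(X[:,0])<56)&(abs(X[:,1]-175)<30)];print(len(k),np.percentile(k,[5,50,95],axis=0).round(1))
E
```

```text
54.325 [0.5118 0.3322 0.4258] [[-0.992, -0.127, -0.001], [-0.127, 0.992, 0.0], [0.001, 0.0, -1.0]] [ 12.6  35.1 -78.1  79.7  34.2  91.7  35.5] F [ 0.5 -0.1  0.2] 0.027310681699851576 0.0
shift now [-0.0003  0.0024  0.0848] after turn [-0.0002  0.0024  0.0848] turn [ 0.0004 -0.0012 -0.0019]
306 [[-52.4 169.  334.6]
 [  1.1 172.1 340.9]
 [ 51.  176.6 344.3]]
```

>>> {"fn": "send_rows", "kwargs": {"moves": [[0,0.0015,0.03,0,0,-0.002],[0,0,0.03,0,0,0],[0,0,0.015,0,0,0],[0,0,0.0095,0,0,0],[0,0,0,0,0,0]]}}

```text
time: 55.0
eef_pos: [0.5107, 0.335, 0.3415]
eef_rot: [[-0.991, -0.131, -0.001], [-0.131, 0.991, 0.001], [0.001, 0.001, -1.0]]
ft_force: [-0.0, -0.2, 0.3]
opening: 0.0275
finger_force: 0.0
```

>>> {"fn": "send_rows", "kwargs": {"moves": [[0,0,0,0,0,0],[0,0,0,0,0,0]]}}

```text
time: 55.25
eef_pos: [0.5108, 0.3355, 0.3423]
eef_rot: [[-0.991, -0.131, -0.0], [-0.131, 0.991, 0.001], [-0.0, 0.001, -1.0]]
ft_force: [0.2, 0.3, 0.9]
opening: 0.0276
finger_force: 0.0
```

>>> {"fn": "send_rows", "kwargs": {"moves": [[0,0,0,0,0,0],[0,0,0,0,0,0],[0,0,0,0,0,0]], "jaw": 1, "newtons": 10}}

```text
time: 55.62
eef_pos: [0.5106, 0.3353, 0.3416]
eef_rot: [[-0.991, -0.131, -0.001], [-0.131, 0.991, 0.001], [0.001, 0.001, -1.0]]
ft_force: [0.6, 0.6, 0.6]
opening: 0.0097
finger_force: 10.0
```

```bash
python3 - <<'E'
from h import *
box()
import math
a=[1.845-.045*i for i in range(8)];a+=[a[-1]-.09*i for i in range(1,15)]
print(a[7],a[-1])
while a[-1]>.25:a.append(a[-1]-.09)
n=math.ceil(a[-1]/.03);e=a[-1];a+=[e*(1-i/n) for i in range(1,n+1)]
r=[[0,round(.25*(math.cos(s)-math.cos(t)),4),round(-.25*(math.sin(t)-math.sin(s)),4)] for s,t in zip(a,a[1:])]
for i in range(0,len(r),5):print(round(a[i],3),r[i:i+5])
E
```

```text
55.625 [0.5106 0.3353 0.3416] [[-0.991, -0.131, -0.001], [-0.131, 0.991, 0.001], [0.001, 0.001, -1.0]] [ 12.6  38.2 -75.9  87.3  37.1  83.5  32.9] F [0.6 0.6 0.6] 0.009713556544727268 10.000012814998627
box -0.0009311825374676147 0.17566888253321117 0.3386152443207885 r 0.25049840117848876 ang 1.852633770857314
1.53 0.27
1.845 [[0, -0.0109, -0.0028], [0, -0.011, -0.0023], [0, -0.0111, -0.0018], [0, -0.0112, -0.0013], [0, -0.0112, -0.0008]]
1.62 [[0, -0.0112, -0.0003], [0, -0.0112, 0.0002], [0, -0.0224, 0.0019], [0, -0.0221, 0.0039], [0, -0.0217, 0.0059]]
1.26 [[0, -0.0211, 0.0078], [0, -0.0203, 0.0097], [0, -0.0193, 0.0115], [0, -0.0182, 0.0132], [0, -0.017, 0.0148]]
0.81 [[0, -0.0156, 0.0162], [0, -0.0141, 0.0176], [0, -0.0124, 0.0188], [0, -0.0107, 0.0198], [0, -0.0089, 0.0207]]
0.36 [[0, -0.007, 0.0214], [0, -0.005, 0.0219], [0, -0.0011, 0.0063], [0, -0.0009, 0.0064], [0, -0.0007, 0.0064]]
0.103 [[0, -0.0006, 0.0064], [0, -0.0004, 0.0064], [0, -0.0002, 0.0064], [0, -0.0001, 0.0064]]
```

>>> {"fn": "send_rows", "kwargs": {"moves": [[0,-0.0109,-0.0028,0,0,0],[0,-0.011,-0.0023,0,0,0],[0,-0.0111,-0.0018,0,0,0],[0,-0.0112,-0.0013,0,0,0],[0,-0.0112,-0.0008,0,0,0]], "newtons": 14}}

```text
time: 56.25
eef_pos: [0.5179, 0.2792, 0.3506]
eef_rot: [[-0.991, -0.131, -0.001], [-0.131, 0.991, 0.0], [0.001, 0.001, -1.0]]
ft_force: [-1.3, 0.9, 1.7]
opening: 0.0093
finger_force: 14.0
```

>>> {"fn": "send_rows", "kwargs": {"moves": [[0,-0.0112,-0.0003,0,0,0],[0,-0.0112,0.0002,0,0,0],[0,-0.0224,0.0019,0,0,0],[0,-0.0221,0.0039,0,0,0],[0,-0.0217,0.0059,0,0,0]]}}

```text
time: 56.88
eef_pos: [0.5293, 0.191, 0.3383]
eef_rot: [[-0.991, -0.131, -0.002], [-0.131, 0.991, -0.0], [0.002, 0.0, -1.0]]
ft_force: [-1.2, 0.4, -0.8]
opening: 0.0093
finger_force: 14.0
```

```bash
python3 -c "
from h import *
box()"
```

```text
56.875 [0.5293 0.191  0.3383] [[-0.991, -0.131, -0.002], [-0.131, 0.991, -0.0], [0.002, 0.0, -1.0]] [ 32.8  35.8 -81.3  94.3  35.7  81.5  44.8] F [-1.2  0.4 -0.8] 0.00932054832122355 14.000876247882843
box -0.0009446959436517992 0.030142035572922683 0.3353187430300474 r 0.24914778056483142 ang 1.261414618852654
```

>>> {"fn": "send_rows", "kwargs": {"moves": [[0,-0.0211,0.0078,0,0,0],[0,-0.0203,0.0097,0,0,0],[0,-0.0193,0.0115,0,0,0],[0,-0.0182,0.0132,0,0,0],[0,-0.017,0.0148,0,0,0]]}}

```text
time: 57.5
eef_pos: [0.5418, 0.0957, 0.2805]
eef_rot: [[-0.991, -0.131, -0.002], [-0.131, 0.991, -0.0], [0.002, 0.0, -1.0]]
ft_force: [-2.2, -1.0, 0.8]
opening: 0.0094
finger_force: 14.0
```

>>> {"fn": "send_rows", "kwargs": {"moves": [[0,-0.0156,0.0162,0,0,0],[0,-0.0141,0.0176,0,0,0],[0,-0.0124,0.0188,0,0,0],[0,-0.0107,0.0198,0,0,0],[0,-0.0089,0.0207,0,0,0]]}}

```text
time: 58.12
eef_pos: [0.5498, 0.0353, 0.1869]
eef_rot: [[-0.991, -0.131, -0.002], [-0.131, 0.991, 0.0], [0.002, 0.0, -1.0]]
ft_force: [-2.5, -1.3, 0.0]
opening: 0.0094
finger_force: 14.0
```

```bash
python3 -c "
from h import *
box()"
```

```text
58.125 [0.5498 0.0353 0.1869] [[-0.991, -0.131, -0.002], [-0.131, 0.991, 0.0], [0.002, 0.0, -1.0]] [ 45.9  44.2 -75.  105.6  46.3  68.6  53. ] F [-2.5 -1.3  0. ] 0.009419169644509043 14.002339839935303
box -0.0006433880050214572 -0.12684298113082726 0.18390169836545428 r 0.24818331056692805 ang 0.3534344186734213
```

>>> {"fn": "send_rows", "kwargs": {"moves": [[0,-0.0045,0.0143,0,0,0],[0,-0.004,0.0145,0,0,0],[0,-0.0035,0.0145,0,0,0],[0,-0.0011,0.0063,0,0,0],[0,-0.0009,0.0064,0,0,0]]}}

```text
time: 58.75
eef_pos: [0.5516, 0.0216, 0.132]
eef_rot: [[-0.991, -0.131, -0.002], [-0.131, 0.991, -0.001], [0.002, -0.001, -1.0]]
ft_force: [-3.3, -4.3, -0.1]
opening: 0.0095
finger_force: 14.0
```

>>> {"fn": "send_rows", "kwargs": {"moves": [[0,-0.0007,0.0064,0,0,0],[0,-0.0006,0.0064,0,0,0],[0,-0.0004,0.0064,0,0,0],[0,-0.0002,0.004,0,0,0],[0,0,0,0,0,0]]}}

```text
time: 59.38
eef_pos: [0.5519, 0.0195, 0.1088]
eef_rot: [[-0.991, -0.13, -0.002], [-0.13, 0.991, -0.001], [0.002, -0.001, -1.0]]
ft_force: [-3.8, -4.8, -1.2]
opening: 0.0093
finger_force: 14.0
```

```bash
python3 -c "
from h import *
box()"
```

```text
59.375 [0.5519 0.0195 0.1088] [[-0.991, -0.13, -0.002], [-0.13, 0.991, -0.001], [0.002, -0.001, -1.0]] [ 43.9  49.1 -68.8 108.3  52.7  62.4  50.7] F [-3.8 -4.8 -1.2] 0.009327618244781866 14.001950919628143
box -0.000626256260108933 -0.14285551092686805 0.10579596975703023 r 0.24897759429941696 ang 0.03131705184585523
```

>>> {"fn": "send_rows", "kwargs": {"moves": [[0,0,0.002,0,0,0],[0,0,0.002,0,0,0],[0,0,0.002,0,0,0],[0,0,0.001,0,0,0],[0,0,0,0,0,0]]}}

```text
time: 60.0
eef_pos: [0.5519, 0.0192, 0.102]
eef_rot: [[-0.991, -0.13, -0.002], [-0.13, 0.991, -0.002], [0.002, -0.001, -1.0]]
ft_force: [-3.2, -5.2, -0.5]
opening: 0.0096
finger_force: 14.0
```

>>> {"fn": "send_rows", "kwargs": {"moves": [[0,0,0.001,0,0,0],[0,0,0.001,0,0,0],[0,0,0,0,0,0]]}}

```text
time: 60.38
eef_pos: [0.5519, 0.0192, 0.1]
eef_rot: [[-0.991, -0.13, -0.002], [-0.13, 0.991, -0.002], [0.002, -0.001, -1.0]]
ft_force: [-1.8, -5.2, -0.4]
opening: 0.0093
finger_force: 14.0
```

>>> {"fn": "send_rows", "kwargs": {"moves": [[0,0,0.001,0,0,0],[0,0,0.001,0,0,0],[0,0,0,0,0,0]]}}

```text
time: 60.75
eef_pos: [0.552, 0.0192, 0.0979]
eef_rot: [[-0.991, -0.13, -0.002], [-0.13, 0.991, -0.002], [0.002, -0.001, -1.0]]
ft_force: [-3.2, -5.3, 0.2]
opening: 0.0093
finger_force: 14.0
```

>>> {"fn": "send_rows", "kwargs": {"moves": [[0,0,0.001,0,0,0],[0,0,0.001,0,0,0],[0,0,0,0,0,0]]}}

```text
time: 61.12
eef_pos: [0.552, 0.0192, 0.0961]
eef_rot: [[-0.991, -0.13, -0.002], [-0.13, 0.991, -0.002], [0.002, -0.002, -1.0]]
ft_force: [-2.9, -5.4, -0.3]
opening: 0.0093
finger_force: 14.0
```

```bash
python3 - <<'E'
from h import *
for n in('scene','top'):
    d=cap(n);H,Wd=d['depth'].shape
    lo,hi=((270,420),(60,230)) if n=='scene' else ((120,260),(150,300))
    p=np.array([dep(d,u,v) for u in range(*lo) for v in range(*hi)]);cb,sb=np.cos(B[2]),np.sin(B[2]);q=p[:,:2]-B[:2]
    X=1e3*np.c_[cb*q[:,0]+sb*q[:,1],-sb*q[:,0]+cb*q[:,1],p[:,2]]
    for y0,y1 in((-95,-78),(-60,0),(0,60),(-150,-138),(80,98)):
        k=X[(abs(X[:,2]-100)<22)&(X[:,1]>y0)&(X[:,1]<y1)&(abs(X[:,0])<118)]
        if y0==-150:k=k[abs(k[:,0])>40]
        if len(k)>5: print(n,y0,len(k),np.percentile(k[:,2],[10,50,90]).round(1))
d=cap('scene');cv2.imwrite('pics/lid.png',cv2.resize(d['image'][60:240,240:450,::-1],None,fx=3.3,fy=3.3,interpolation=cv2.INTER_CUBIC))
E
```

```text
scene -95 439 [ 95.6 103.8 105.7]
scene -60 986 [ 99.1 101.2 105. ]
scene 0 992 [ 98.2 100.1 103.4]
scene -150 76 [ 98.2 102.1 104.1]
scene 80 417 [ 99.9 103.6 105.6]
top -95 388 [ 99.7 102.7 105.6]
top -60 1842 [ 96.5  99.4 103. ]
top 0 2418 [ 96.5  99.5 103.2]
top -150 45 [ 97.6 100.4 102.9]
top 80 771 [ 99.  102.6 105.6]
```

View pics/lid.png

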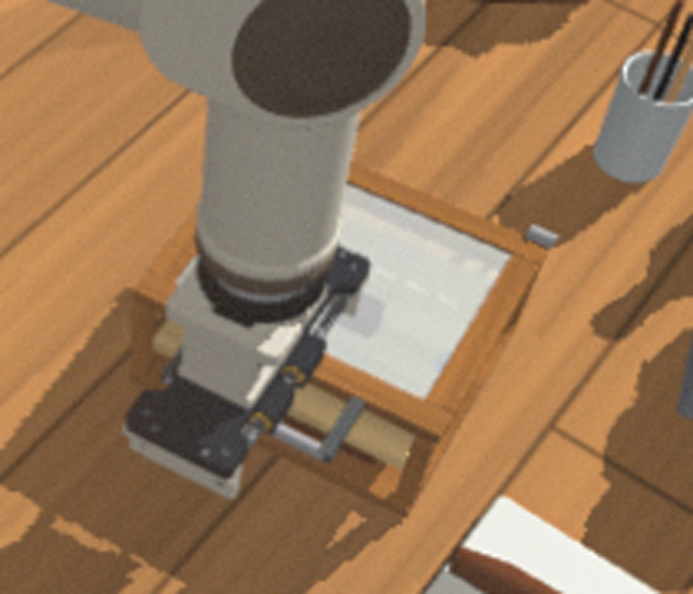

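The picture and depth agree: the lid is level and shut (front and rear edges both at about 104 mm). I release and back away upward.

>>> {"fn": "send_rows", "kwargs": {"moves": [[0,0,0,0,0,0],[0,0,0,0,0,0],[0,0,0,0,0,0],[0,0,-0.01,0,0,0],[0,0,-0.02,0,0,0]], "jaw": 0.4}}

```text
time: 61.9
eef_pos: [0.5517, 0.0207, 0.127]
eef_rot: [[-0.991, -0.131, -0.002], [-0.131, 0.991, 0.001], [0.002, 0.001, -1.0]]
ft_force: [-0.7, -0.7, -0.3]
opening: 0.0273
finger_force: 0.0
```

>>> {"fn": "send_rows", "kwargs": {"moves": [[0,0,-0.04,0,0,0],[0,0,-0.04,0,0,0],[0,-0.04,-0.04,0,0,0],[0,-0.05,0,0,0,0],[0,-0.05,0,0,0,0]]}}

```text
time: 62.52
eef_pos: [0.5712, -0.1196, 0.2487]
eef_rot: [[-0.991, -0.132, 0.002], [-0.132, 0.991, -0.0], [-0.002, -0.001, -1.0]]
ft_force: [0.3, 0.1, 0.1]
opening: 0.0273
finger_force: 0.0
```

>>> {"fn": "send_rows", "kwargs": {"moves": [[0,-0.05,0,0,0,0],[0,-0.04,0,0,0,0],[0,0,0,0,0,0],[0,0,0,0,0,0],[0,0,0,0,0,0]]}}

```text
time: 63.15
eef_pos: [0.5824, -0.2059, 0.247]
eef_rot: [[-0.991, -0.134, -0.0], [-0.134, 0.991, 0.001], [0.0, 0.001, -1.0]]
ft_force: [0.1, -0.1, -0.4]
opening: 0.028
finger_force: 0.0
```

```bash
python3 - <<'E'
from h import *
st()
for n in('scene','top'):
    d=cap(n);H,Wd=d['depth'].shape
    lo,hi=((270,420),(60,230)) if n=='scene' else ((120,260),(150,300))
    p=np.array([dep(d,u,v) for u in range(*lo) for v in range(*hi)]);cb,sb=np.cos(B[2]),np.sin(B[2]);q=p[:,:2]-B[:2]
    X=1e3*np.c_[cb*q[:,0]+sb*q[:,1],-sb*q[:,0]+cb*q[:,1],p[:,2]]
    for y0,y1 in((-95,-78),(-150,-138),(80,98)):
        k=X[(abs(X[:,2]-100)<22)&(X[:,1]>y0)&(X[:,1]<y1)&(abs(X[:,0])<118)]
        if len(k)>5: print(n,y0,len(k),np.percentile(k[:,2],[10,50,90]).round(1))
E
```

```text
63.15 [ 0.5824 -0.2059  0.247 ] [[-0.991, -0.134, -0.0], [-0.134, 0.991, 0.001], [0.0, 0.001, -1.0]] [ 64.9  47.  -76.9  92.9  46.6  78.5  79.5] F [ 0.1 -0.1 -0.4] 0.02798978486538035 0.0
scene -95 829 [ 96.3 103.9 105.7]
scene -150 202 [ 98.6 101.9 104.1]
scene 80 599 [100.  103.6 105.5]
top -95 702 [ 99.6 102.7 105.4]
top -150 220 [ 97.7 100.7 104. ]
top 80 763 [ 98.7 102.6 105.6]
```

Lid level and shut, arm clear; hand in.

```bash
python3 -c "
from rig import manip
print(manip.job_done())"
```

```text
the job is handed in; nothing more can be done
None
```

I put all three rosettes in separate pockets face up, re-seated the cover board on both pins, closed the lid gently and handed the job in at about 63 s; the hand-in gave no verdict.

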